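Load the dispatch rack under the loading light and zero the batch tally

TASK

Switch on the loading light first, by pulling its push-pull knob out to its detent. With the light on, lift every finished carton off the packing mat over the lip of the dispatch rack and set it down flat on the rack floor, and turn the batch tally's knob back to its zero stop (in any order). When all that is done, push the light knob fully home again, and do not disturb the calculator or the tape measure.

Things in the scene. Friction and masses are not known exactly. Their poses are not given: they have to be found in the camera images.
- light_switch (a joint): Push-pull switch of the loading light: travel of its knob in m, 0 = pushed home (light off), 0.016 = pulled straight up out to its detent (light on). An over-centre spring holds it at both ends: 4 to 5 N of pull or push carries it past half travel and it then snaps to the other end by itself; let go short of half way, it snaps back. Starts at 0.
- light_knob (a point): Centre of the light switch's black knob, which moves with it: an upright cylinder 34 mm in diameter and 24 mm tall (its top 12 mm above this point), on a neck, standing on the control box at the end nearer the robot. Pushed home, this point is 22 mm above the top of the box and the knob's underside 7 mm above a thin collar. The switch axis is vertical.
- tally (a joint): Angle of the batch tally's knob in rad: 0 = pointer at the zero stop, up to 4.5, growing clockwise seen from above; so it is turned back anticlockwise seen from above. Starts between 1.6 and 4.2, too far for one turn of the wrist. Stiff friction (0.03 N m) keeps it where it is left.
- tally_knob (a point): Centre of the tally's round knurled knob, which turns on a vertical axis through this point: 34 mm in diameter, gripping part 25 mm tall (from 13 mm below to 12 mm above this point), in the middle of a white dial 84 mm across with a small red pointer; the dial face is 5 mm above the box top. It is 22 mm above the box top, 85 mm from the light knob; the point turns with the knob, about its z axis.
- console: Fixed grey control box, 240 x 110 mm, 60 mm tall, origin at the centre of its underside; x runs along its length, away from the robot. On its top, along the middle line: light knob at x = -80 mm, tally at x = +5 mm, amber loading light (36 mm wide, 44 mm tall) at x = +92 mm. It stands on the left or on the right of the bench.
- rack_in (a point): Middle of the dispatch rack's inner floor, 30 mm above the bench; x points from lip to back, y along the rack, z up. The rack is a fixed grey steel trough, inside 130 mm deep (x) and 450 mm long (y), sheet 4 mm thick. Its retaining lip on the robot's side and its end plates rise 35 mm above the inner floor (end plates 68 mm for the 50 mm next to the back), its back 70 mm.
- carton1: Closed small cardboard carton, 54 mm square in x and y and 70 mm tall in z, 0.11 to 0.23 kg, origin at its centre. Starts upright on the packing mat; there are three to five cartons in all, an absent one reads None. All are alike and any may go anywhere in the rack, side by side.
- carton2: Closed small cardboard carton, 54 mm square in x and y and 70 mm tall in z, 0.11 to 0.23 kg, origin at its centre. Starts upright on the packing mat; there are three to five cartons in all, an absent one reads None. All are alike and any may go anywhere in the rack, side by side.
- carton3: Closed small cardboard carton, 54 mm square in x and y and 70 mm tall in z, 0.11 to 0.23 kg, origin at its centre. Starts upright on the packing mat; there are three to five cartons in all, an absent one reads None. All are alike and any may go anywhere in the rack, side by side.
- carton4: Closed small cardboard carton, 54 mm square in x and y and 70 mm tall in z, 0.11 to 0.23 kg, origin at its centre. Starts upright on the packing mat; there are three to five cartons in all, an absent one reads None. All are alike and any may go anywhere in the rack, side by side.
- carton5: Closed small cardboard carton, 54 mm square in x and y and 70 mm tall in z, 0.11 to 0.23 kg, origin at its centre. Starts upright on the packing mat; there are three to five cartons in all, an absent one reads None. All are alike and any may go anywhere in the rack, side by side.
- mat: Fixed black packing mat, 170 x 500 mm and 3 mm thick, lying in front of the rack; origin at the centre of its underside.
- tape_dispenser: Fixed heavy bench tape dispenser, 190 x 75 mm, 110 mm tall, on the other side of the bench from the control box; not used. Origin at the centre of its underside.
- calculator: Desk calculator lying on the bench near the robot, 130 x 75 x 14 mm; leave it alone.
- tape_measure: Yellow tape measure, 70 x 35 mm, 62 mm tall, on the bench near the robot; leave it alone.
Things that resemble listed ones, but are neither listed nor needed, are in the scene too. Leave any purple look-alike of the carton2 alone.

How it is judged (in metres and radians):
On the way, in this order (a step that is already met when the one before it is completed fails the run):
1. the loading light is switched on: its knob is pulled out to the detent (value of joint light_switch above 0.013 m), for 0.2 s.
2. with the light still on, every carton rests flat on the rack floor behind the lip and the tally is back at its zero stop (value of joint light_switch above 0.013 m and value of joint tally below 0.1 rad and x of carton1 in the frame of rack_in between -0.045 and 0.045 m and y of carton1 in the frame of rack_in between -0.205 and 0.205 m and z of carton1 in the frame of rack_in between 0.02 and 0.045 m and (angle between the x axis of carton1 and the z axis of rack_in, either way round below 0.12 rad or angle between the y axis of carton1 and the z axis of rack_in, either way round below 0.12 rad or angle between the z axis of carton1 and the z axis of rack_in, either way round below 0.12 rad) and x of carton2 in the frame of rack_in between -0.045 and 0.045 m and y of carton2 in the frame of rack_in between -0.205 and 0.205 m and z of carton2 in the frame of rack_in between 0.02 and 0.045 m and (angle between the x axis of carton2 and the z axis of rack_in, either way round below 0.12 rad or angle between the y axis of carton2 and the z axis of rack_in, either way round below 0.12 rad or angle between the z axis of carton2 and the z axis of rack_in, either way round below 0.12 rad) and x of carton3 in the frame of rack_in between -0.045 and 0.045 m and y of carton3 in the frame of rack_in between -0.205 and 0.205 m and z of carton3 in the frame of rack_in between 0.02 and 0.045 m and (angle between the x axis of carton3 and the z axis of rack_in, either way round below 0.12 rad or angle between the y axis of carton3 and the z axis of rack_in, either way round below 0.12 rad or angle between the z axis of carton3 and the z axis of rack_in, either way round below 0.12 rad) and x of carton4 in the frame of rack_in between -0.045 and 0.045 m and y of carton4 in the frame of rack_in between -0.205 and 0.205 m and z of carton4 in the frame of rack_in between 0.02 and 0.045 m and (angle between the x axis of carton4 and the z axis of rack_in, either way round below 0.12 rad or angle between the y axis of carton4 and the z axis of rack_in, either way round below 0.12 rad or angle between the z axis of carton4 and the z axis of rack_in, either way round below 0.12 rad) and x of carton5 in the frame of rack_in between -0.045 and 0.045 m and y of carton5 in the frame of rack_in between -0.205 and 0.205 m and z of carton5 in the frame of rack_in between 0.02 and 0.045 m and (angle between the x axis of carton5 and the z axis of rack_in, either way round below 0.12 rad or angle between the y axis of carton5 and the z axis of rack_in, either way round below 0.12 rad or angle between the z axis of carton5 and the z axis of rack_in, either way round below 0.12 rad)), for 0.2 s.
3. the light knob is pushed home (value of joint light_switch below 0.003 m), for 0.2 s.
At the end, for the whole second after the job is handed in: Every carton is at rest inside the rack, one face flat (within 0.12 rad) on the rack floor, its centre less than 45 mm above the floor (not stacked, not on the lip); the tally is within 0.1 rad of its zero stop; the light knob is within 3 mm of fully home (value of joint light_switch below 0.003 m and value of joint tally below 0.1 rad and x of carton1 in the frame of rack_in between -0.045 and 0.045 m and y of carton1 in the frame of rack_in between -0.205 and 0.205 m and z of carton1 in the frame of rack_in between 0.02 and 0.045 m and (angle between the x axis of carton1 and the z axis of rack_in, either way round below 0.12 rad or angle between the y axis of carton1 and the z axis of rack_in, either way round below 0.12 rad or angle between the z axis of carton1 and the z axis of rack_in, either way round below 0.12 rad) and x of carton2 in the frame of rack_in between -0.045 and 0.045 m and y of carton2 in the frame of rack_in between -0.205 and 0.205 m and z of carton2 in the frame of rack_in between 0.02 and 0.045 m and (angle between the x axis of carton2 and the z axis of rack_in, either way round below 0.12 rad or angle between the y axis of carton2 and the z axis of rack_in, either way round below 0.12 rad or angle between the z axis of carton2 and the z axis of rack_in, either way round below 0.12 rad) and x of carton3 in the frame of rack_in between -0.045 and 0.045 m and y of carton3 in the frame of rack_in between -0.205 and 0.205 m and z of carton3 in the frame of rack_in between 0.02 and 0.045 m and (angle between the x axis of carton3 and the z axis of rack_in, either way round below 0.12 rad or angle between the y axis of carton3 and the z axis of rack_in, either way round below 0.12 rad or angle between the z axis of carton3 and the z axis of rack_in, either way round below 0.12 rad) and x of carton4 in the frame of rack_in between -0.045 and 0.045 m and y of carton4 in the frame of rack_in between -0.205 and 0.205 m and z of carton4 in the frame of rack_in between 0.02 and 0.045 m and (angle between the x axis of carton4 and the z axis of rack_in, either way round below 0.12 rad or angle between the y axis of carton4 and the z axis of rack_in, either way round below 0.12 rad or angle between the z axis of carton4 and the z axis of rack_in, either way round below 0.12 rad) and x of carton5 in the frame of rack_in between -0.045 and 0.045 m and y of carton5 in the frame of rack_in between -0.205 and 0.205 m and z of carton5 in the frame of rack_in between 0.02 and 0.045 m and (angle between the x axis of carton5 and the z axis of rack_in, either way round below 0.12 rad or angle between the y axis of carton5 and the z axis of rack_in, either way round below 0.12 rad or angle between the z axis of carton5 and the z axis of rack_in, either way round below 0.12 rad) and linear speed of each of carton1, carton2, carton3, carton4, carton5 below 0.03 m/s); the robot touches nothing.
It fails at once if the calculator is moved more than 30 mm (distance of calculator from where it was at the start of the episode above 0.03 m).
It fails at once if the tape measure is moved more than 30 mm (distance of tape_measure from where it was at the start of the episode above 0.03 m).
Of carton1, carton2, carton3, carton4, carton5 only 3 to 5 are there at a start; the rules pass over those that are not, and their reading is None.
At some moment in a run one of carton1, carton2, carton3, carton4, carton5 may be knocked a few centimetres aside while the robot is not near it.
Once in a run the grip may slacken for a moment while it holds something.
It also fails if it takes over 210 s, if anything falls off the work surface, if the arm or the gripper's body presses on something with over 40 N, if the wrist force passes 120 N, or if a joint passes its speed limit or range.

ROBOT

A 6-joint arm with a two-finger parallel gripper is mounted at the origin on the work surface. World frame = base frame: x ahead of the robot, y to its left, z up, the work surface at z = 0. Lengths are in m, angles in degrees, forces in N, time in s.
With the tool pointing down it reaches from about 0.325 to 0.875 m from the base axis. Payload 4.4 kg.
Tool frame: the origin (TCP) lies on the centre line of the jaws, within the pads' length; the fingertips stand 25 mm ahead of it and the grasp point (between the pads) lies 6 mm ahead of it (manip.tip_extent is the distance from the TCP to the fingertips, in m); y points along the fingers, x is the direction in which the jaws open and shut, and the axes are right-handed (so a half turn about y gives the same grasp; the last joint's range is limited). The gripper opens to 85 mm and grips with 20 to 120 N. Pads are 22 mm wide; open, the fingers measure 114 mm over their backs; the gripper's body (76 mm by 85 mm) begins 54 mm behind the grasp point. The pads swing forward as they close: fully open they stand 13 mm farther back than shut.
Start: joints at [-85.457, 11.837, 88.321, -0, 79.842, -8.623], TCP at [0.131, -0.56, 0.256] pointing down, gripper open.
Joint ranges: [-156.59, 156.59], [-49.26, 127.26], [12.9, 141.05], [-63.56, 243.56], [4.71, 150.69], [-161.64, 161.64]. Speed limits (degrees/s): [159.86, 159.86, 180, 180, 180, 180].

INTERFACE

Orientations are given as [roll, pitch, yaw] about the fixed x, y, z axes, in that order (R = Rz(yaw) Ry(pitch) Rx(roll)).
In Python, from plant import monitor, vision, job, manip gives the robot as it stands.
- The arm moves only by the shell command python3 -m inch 'ROWS' [FORCE]. ROWS is JSON, a list of rows, each an object of numbers: "wx", "wy", "wz": the turn, a rotation vector about the tool's x, y, z in rad; "x", "y", "z": the shift along the tool's x, y, z in mm; "jaw": the finger opening in mm, from 0 to 85.4. A call has exactly 8 rows; each row shifts and turns the commanded pose from where the row before left it, along the tool's axes as they then stand; what a row does not reach is not made up. A row lasts 1/12 s, in which the tool goes at most 41.7 mm and 7.16 degrees, less where a joint would pass 70% of its speed; a pose out of reach is approached as far as the arm can. A call with a gripper value outside its range is refused whole. The fingers move at their own pace and stop on an object; FORCE is the grip in N (left out, the last holds). Time passes only in rows, so rows that do not move let the fingers close, or fill a call up. It gives the time, the measured TCP pose, the force and the opening at its end, in the units of the state.
- monitor.get_obs(): the state, without advancing time (a new reading comes with each control period).
- vision.get_image(name): name is "scene" or "top" or "wrist"; returns (picture, depth): 384x512x3 uint8, blue, green, red; 384x512 float32, m along the optical axis (not along the pixel's ray), 0 where there is no reading.
- vision.calibration(name): a dict with "fov_y" (degrees; the focal length in pixels is half the picture's height over the tangent of half this angle, whatever the lens; pixels are square), "cx", "cy" (the principal point, pixels), "extrinsics" (4x4, takes a point from camera to world coordinates). Camera axes: x right, y down, z forward; pixel columns grow to the right and rows downward; lengths in m; the calibration is good to about 2 mm. A picture is of the moment at which its call begins: read the wrist's pose just before it. calibration takes no time and is no camera call; for the wrist camera it gives the pose at the moment of the call.
- job.hand_in(): hands the job in, once; it reports no verdict.
The state is a dict: "clock": time; "joints": joint angles; "joint_velocities": joint speeds; "joint_torque": joint torques, N m; "eef_pos": TCP position; "tool_rot": TCP orientation; "contact_force": force on the tool from outside, world axes, zero at the start; "ft_torque": the same for the moment, N m; "width": finger opening in m.
Only numpy, scipy, OpenCV 4.12 (cv2) and the standard library are available. Lean on these libraries where they do the work, as an engineer would, in place of code of your own. Each camera call takes 0.05 s, during which the arm holds its last target. There are 200 camera calls.

## Working session

There is one attempt and no reset: what is moved stays moved. The work goes in short steps, Python scripts to look and compute and a shell command to move; the robot and the scene stay as the last step left them, time stands still between calls to the robot, and variables do not carry over. Pictures are saved under pics/ and viewed, about 12 in all and at most 16, crops included, and the job is handed in when it is done.

```bash
ls; mkdir -p pics
cat > h.py <<'E'
import numpy as np, cv2
from plant import monitor, vision, job, manip
def cam(n):
    c=vision.calibration(n); f=192/np.tan(np.radians(c['fov_y'])/2); return f,c['cx'],c['cy'],np.array(c['extrinsics'])
def pts(n,d,c=None):
    f,cx,cy,E=c or cam(n); v,u=np.mgrid[:384,:512]
    P=np.stack([(u-cx)/f*d,(v-cy)/f*d,d],-1); return P@E[:3,:3].T+E[:3,3]
def ray(n,u,v,z,c=None):
    f,cx,cy,E=c or cam(n); r=E[:3,:3]@np.array([(u-cx)/f,(v-cy)/f,1]); o=E[:3,3]; return o+r*(z-o[2])/r[2]
def snap(n,tag):
    c=cam(n); im,d=vision.get_image(n); np.savez(f'{tag}.npz',im=im,d=d,f=c[0],cx=c[1],cy=c[2],E=c[3]); cv2.imwrite(f'pics/{tag}.png',im); return im,d,c
E
python3 - <<'E'
from h import *
print(monitor.get_obs(), manip.tip_extent)
a=snap('top','top0')[0];b=snap('scene','scene0')[0]
for n in('top','scene'):print(vision.calibration(n))
E
```

```text
pics
{'clock': 0.0, 'joints': array([-8.54556174e+01,  1.18850231e+01,  8.84055695e+01,  7.97957074e-05,
        7.98401585e+01, -8.62423485e+00]), 'joint_velocities': array([-0.02128323,  0.10194817, -0.0788839 ,  0.00125701, -0.08378167,
        0.01485356]), 'joint_torque': array([ 1.14287937e-03, -3.83025420e+01, -2.91594958e+01, -5.44516888e-05,
        1.06436567e-02,  2.71101520e-06]), 'eef_pos': array([ 0.13091663, -0.55918121,  0.25511163]), 'tool_rot': array([-89.98031575,   0.12926092, -76.83137449]), 'contact_force': array([ 0.72271871, -0.27944483,  0.45593085]), 'ft_torque': array([-0.00182535,  0.03557375,  0.01025559]), 'width': 0.08541937513048506} 0.025
{'fov_y': 50.673388693660684, 'cx': 255.03804772827218, 'cy': 190.0862943953025, 'extrinsics': array([[-0.01650907, -0.99848774,  0.05243751,  0.39117947],
       [-0.99986056,  0.01635452, -0.00337506,  0.00763527],
       [ 0.00251237, -0.05248591, -0.9986185 ,  1.33975966],
       [ 0.        ,  0.        ,  0.        ,  1.        ]])}
{'fov_y': 52.141703102541754, 'cx': 253.29079012645863, 'cy': 190.4471026116555, 'extrinsics': array([[ 0.89136461,  0.37948307, -0.24791475,  0.70839322],
       [ 0.45327814, -0.74964256,  0.48226026, -0.45830228],
       [-0.00283785, -0.54224407, -0.84021623,  0.8882805 ],
       [ 0.        ,  0.        ,  0.        ,  1.        ]])}
```

View pics/top0.png

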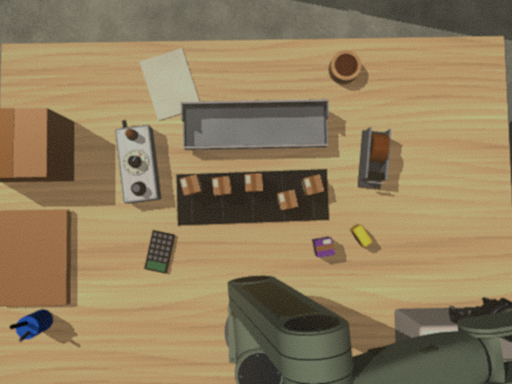

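View pics/scene0.png

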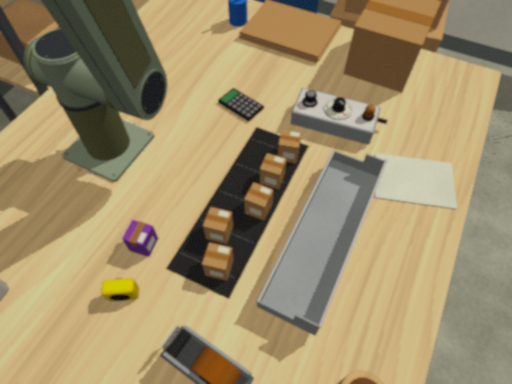

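Top view: five brown cartons on the mat (190,185), (221,185), (254,183), (288,200), (313,185); the purple look-alike is at (323,247) off the mat. The console is on the left, with its light knob at (138,188) and tally at (135,162). The rack is centred near (256,125), the tape measure at (362,236) and the calculator at (160,252).

```bash
cat > meas.py <<'E'
from h import *
def cartons(tag,zlo=.055,zhi=.09,roi=None):
    z=np.load(tag+'.npz'); P=pts('top',z['d'],(float(z['f']),float(z['cx']),float(z['cy']),z['E'])); hsv=cv2.cvtColor(z['im'],cv2.COLOR_BGR2HSV)
    m=((P[...,2]>zlo)&(P[...,2]<zhi)&(abs(P[...,1])<.3)&(P[...,0]>.3)&(P[...,0]<.9)).astype(np.uint8)
    n,l,s,c=cv2.connectedComponentsWithStats(m,connectivity=4)
    for i in range(1,n):
        if s[i,4]<60: continue
        q=P[l==i]; h=np.median(q[:,2]); hs=np.median(hsv[l==i],0)
        r=cv2.minAreaRect((q[:,:2]*1000).astype(np.float32))
        print('px',c[i].round(),'n',s[i,4],'mean',(q.mean(0)*1000).round(),'z',round(h*1000),'rect c',np.round(r[0]),'size',np.round(r[1]),'ang',round(r[2],1),'hsv',hs)
if __name__=='__main__':
    cartons('top0')
    z=np.load('top0.npz'); c=(float(z['f']),float(z['cx']),float(z['cy']),z['E']);P=pts('top',z['d'],c)
    m=((abs(P[...,2]-.06)<.006)&(P[...,1]>.25)&(P[...,1]<.5)&(P[...,0]>.4)&(P[...,0]<.8))
    q=P[m]; r=cv2.minAreaRect((q[:,:2]*1000).astype(np.float32)); print('console',r,np.median(q[:,2]))
    for u,v in((138,188),(135,162),(131,134)):
        w=P[v-4:v+5,u-4:u+5].reshape(-1,3); k=w[w[:,2]>.085]; print((k.mean(0)*1000).round(1) if len(k) else None,len(k),k[:,2].max() if len(k) else w)
    m=((P[...,2]>.02)&(P[...,2]<.12)&(abs(P[...,1])<.28)&(P[...,0]>.62)&(P[...,0]<.9))
    q=P[m]; r=cv2.minAreaRect((q[:,:2]*1000).astype(np.float32)); print('rack',r)
    print('floor',[np.round(P[v,u],3) for u,v in((200,128),(256,128),(310,128))])
E
python3 meas.py
```

```text
px [257. 124.] n 893 mean [669.  -6.  70.] z 68 rect c [662.  -0.] size [138. 458.] ang 0.2 hsv [17. 41. 76.]
px [254. 182.] n 301 mean [482.   7.  73.] z 73 rect c [482.   8.] size [53. 54.] ang 88.9 hsv [ 14. 131. 147.]
px [191. 185.] n 319 mean [477. 205.  73.] z 73 rect c [477. 206.] size [54. 55.] ang 14.2 hsv [ 14. 129. 146.]
px [313. 185.] n 312 mean [ 471. -179.   72.] z 73 rect c [ 472. -181.] size [54. 56.] ang 13.2 hsv [ 15. 131. 146.]
px [222. 186.] n 308 mean [473. 108.  73.] z 73 rect c [474. 108.] size [55. 54.] ang 7.2 hsv [ 14. 130. 148.]
px [288. 200.] n 303 mean [425. -98.  73.] z 73 rect c [425. -98.] size [54. 54.] ang 11.0 hsv [ 14. 131. 148.]
console ((548.2152709960938, 377.7904052734375), (239.93728637695312, 111.78034973144531), 6.681284427642822) 0.06095875750045554
[468.7 364.2  93.8] 75 0.09895358049472458
[550.  374.2  93.5] 70 0.10022623250214568
[636.6 385.   98. ] 67 0.1089038474421069
rack ((693.62109375, -48.9261474609375), (249.56198120117188, 567.3843994140625), 18.521337509155273)
floor [array([0.666, 0.179, 0.029]), array([ 0.663, -0.003,  0.029]), array([ 0.66 , -0.179,  0.031])]
```

```bash
cat > plan.py <<'E'
import sys
from h import *
def plan(x,y,z,yaw,n=8,cmd=None):
    o=monitor.get_obs(); p=np.array(o['eef_pos']); r,pi,yw=o['tool_rot']
    from scipy.spatial.transform import Rotation as Ro
    Rm=Ro.from_euler('xyz',[r,pi,yw],degrees=True)
    d=Rm.inv().apply(np.array([x,y,z])-p)*1000
    T=Ro.from_euler('xyz',[-90,0,yaw],degrees=True); w=(Rm.inv()*T).as_rotvec()
    print('tool d',d.round(1),'rot',w.round(4),'/n',(d/n).round(2),(w/n).round(4),'|pos',p.round(4),'rot',np.round([r,pi,yw],2),'F',np.round(o['contact_force'],1),'w',round(o['width'],4),'t',round(o['clock'],2),'j6',round(o['joints'][5],1))
if __name__=='__main__':
    a=[float(v) for v in sys.argv[1:]]; plan(*a[:4],*( [a[4]] if len(a)>4 else []))
E
A='{"x":-16.3,"z":27.2}'; echo skip
python3 -m inch '[{"x":-16.3,"z":27.2},{"x":-16.3,"z":27.2},{"x":-16.3,"z":27.2},{"x":-16.3,"z":27.2},{"x":-16.3,"z":27.2},{"x":-16.3,"z":27.2},{"x":-16.3,"z":27.2},{"x":-16.3,"z":27.2}]' 60
python3 -m inch '[{"x":-16.3,"z":27.2},{"x":-16.3,"z":27.2},{"x":-16.3,"z":27.2},{"x":-16.3,"z":27.2},{"x":-16.3,"z":27.2},{"x":-16.3,"z":27.2},{"x":-32.4,"z":10.4},{"x":-32.4,"z":10.4}]'
python3 -m inch '[{"x":-32.4,"z":10.4},{"x":-32.4,"z":10.4},{"x":-32.4,"z":10.4},{"x":-32.4,"z":10.4},{"x":-32.4,"z":10.4},{"x":-32.4,"z":10.4},{"x":-32.4,"z":10.4},{"x":-32.4,"z":10.4}]'
python3 plan.py .50 .36 .255 -83.3
```

```text
skip
tool d [-811.     2.1  568.8] rot [-0.0002  0.1129 -0.0021] /n [-101.37    0.26   71.1 ] [-0.      0.0141 -0.0003] |pos [ 0.1309 -0.5592  0.2552] rot [-89.98   0.12 -76.83] F [0.1 0.6 0.3] w 0.0852 t 0.1 j6 -8.6schema error: expected keys wx, wy, wz, x, y, z, jaw
schema error: expected keys wx, wy, wz, x, y, z, jaw
schema error: expected keys wx, wy, wz, x, y, z, jaw
```

```bash
python3 -m inch '[{"wx":0,"wy":0,"wz":0,"x":-16.3,"y":0,"z":27.2,"jaw":85},{"wx":0,"wy":0,"wz":0,"x":-16.3,"y":0,"z":27.2,"jaw":85},{"wx":0,"wy":0,"wz":0,"x":-16.3,"y":0,"z":27.2,"jaw":85},{"wx":0,"wy":0,"wz":0,"x":-16.3,"y":0,"z":27.2,"jaw":85},{"wx":0,"wy":0,"wz":0,"x":-16.3,"y":0,"z":27.2,"jaw":85},{"wx":0,"wy":0,"wz":0,"x":-16.3,"y":0,"z":27.2,"jaw":85},{"wx":0,"wy":0,"wz":0,"x":-16.3,"y":0,"z":27.2,"jaw":85},{"wx":0,"wy":0,"wz":0,"x":-16.3,"y":0,"z":27.2,"jaw":85}]' 60
python3 -m inch '[{"wx":0,"wy":0,"wz":0,"x":-16.3,"y":0,"z":27.2,"jaw":85},{"wx":0,"wy":0,"wz":0,"x":-16.3,"y":0,"z":27.2,"jaw":85},{"wx":0,"wy":0,"wz":0,"x":-16.3,"y":0,"z":27.2,"jaw":85},{"wx":0,"wy":0,"wz":0,"x":-16.3,"y":0,"z":27.2,"jaw":85},{"wx":0,"wy":0,"wz":0,"x":-16.3,"y":0,"z":27.2,"jaw":85},{"wx":0,"wy":0,"wz":0,"x":-16.3,"y":0,"z":27.2,"jaw":85},{"wx":0,"wy":0,"wz":0,"x":-32.4,"y":0,"z":10.4,"jaw":85},{"wx":0,"wy":0,"wz":0,"x":-32.4,"y":0,"z":10.4,"jaw":85}]'
python3 -m inch '[{"wx":0,"wy":0,"wz":0,"x":-32.4,"y":0,"z":10.4,"jaw":85},{"wx":0,"wy":0,"wz":0,"x":-32.4,"y":0,"z":10.4,"jaw":85},{"wx":0,"wy":0,"wz":0,"x":-32.4,"y":0,"z":10.4,"jaw":85},{"wx":0,"wy":0,"wz":0,"x":-32.4,"y":0,"z":10.4,"jaw":85},{"wx":0,"wy":0,"wz":0,"x":-32.4,"y":0,"z":10.4,"jaw":85},{"wx":0,"wy":0,"wz":0,"x":-32.4,"y":0,"z":10.4,"jaw":85},{"wx":0,"wy":0,"wz":0,"x":-32.4,"y":0,"z":10.4,"jaw":85},{"wx":0,"wy":0,"wz":0,"x":-32.4,"y":0,"z":10.4,"jaw":85}]'
python3 plan.py .50 .36 .255 -83.3
```

```text
clock: 0.77
eef_pos: [0.3138, -0.3818, 0.2558]
tool_rot: [-90.0, 0.0, -76.9]
contact_force: [1.6, 0.3, 1.1]
width: 0.085
clock: 1.43
eef_pos: [0.4559, -0.1818, 0.2557]
tool_rot: [-90.0, 0.0, -76.8]
contact_force: [0.5, 0.5, -0.7]
width: 0.0849
clock: 2.1
eef_pos: [0.4767, 0.0899, 0.2559]
tool_rot: [-90.0, 0.0, -76.8]
contact_force: [0.5, 0.9, -0.2]
width: 0.085
tool d [-257.7    0.9   84.2] rot [ 7.000e-04  1.129e-01 -1.000e-04] /n [-32.21   0.11  10.53] [ 0.0001  0.0141 -0.    ] |pos [0.4767 0.0899 0.2559] rot [-9.004e+01  1.000e-02 -7.683e+01] F [ 0.5  0.9 -0.2] w 0.085 t 2.1 j6 77.3
```

```bash
python3 -m inch '[{"wx":0,"wy":0,"wz":0,"x":-32.2,"y":0,"z":10.5,"jaw":85},{"wx":0,"wy":0,"wz":0,"x":-32.2,"y":0,"z":10.5,"jaw":85},{"wx":0,"wy":0,"wz":0,"x":-32.2,"y":0,"z":10.5,"jaw":85},{"wx":0,"wy":0,"wz":0,"x":-32.2,"y":0,"z":10.5,"jaw":85},{"wx":0,"wy":0,"wz":0,"x":-32.2,"y":0,"z":10.5,"jaw":85},{"wx":0,"wy":0,"wz":0,"x":-32.2,"y":0,"z":10.5,"jaw":85},{"wx":0,"wy":0.0,"wz":0,"x":-32.2,"y":0,"z":10.5,"jaw":85},{"wx":0,"wy":0.113,"wz":0,"x":-32.2,"y":0,"z":10.5,"jaw":85}]'
python3 - <<'E'
from h import *
im,d,c=snap('wrist','w1'); print(c[3].round(3))
P=pts('wrist',d,c)
for lo,hi in((.09,.1),(.085,.12)):
    m=((P[...,2]>lo)&(P[...,2]<hi)).astype(np.uint8); n,l,s,cc=cv2.connectedComponentsWithStats(m)
    for i in range(1,n):
        if s[i,4]>150:
            q=P[l==i]; print(lo,cc[i].round(),s[i,4],q.mean(0).round(4),((q.max(0)+q.min(0))/2).round(4),np.ptp(q,axis=0).round(3))
E
python3 plan.py .469 .366 .15 -83.3
```

```text
clock: 2.77
eef_pos: [0.4998, 0.3598, 0.2556]
tool_rot: [-90.1, -0.0, -83.4]
contact_force: [1.7, -0.3, 0.1]
width: 0.0851
[[ 0.114 -0.953 -0.279  0.57 ]
 [-0.993 -0.109 -0.034  0.368]
 [ 0.002  0.281 -0.96   0.373]
 [ 0.     0.     0.     1.   ]]
0.09 [242.  16.] 449 [0.6312 0.386  0.0958] [0.6337 0.3873 0.0951] [0.021 0.028 0.01 ]
0.09 [243. 120.] 1246 [0.5523 0.3772 0.0941] [0.5519 0.3774 0.0934] [0.035 0.035 0.006]
0.09 [245. 211.] 955 [0.469  0.3673 0.0943] [0.468  0.3674 0.0935] [0.033 0.035 0.007]
0.085 [242.  13.] 928 [0.6329 0.3864 0.0984] [0.6337 0.3872 0.0954] [0.021 0.028 0.02 ]
0.085 [243. 120.] 1253 [0.5522 0.3772 0.094 ] [0.5519 0.3774 0.0911] [0.035 0.035 0.011]
0.085 [245. 210.] 1031 [0.4697 0.3674 0.0938] [0.4685 0.3674 0.091 ] [0.034 0.035 0.012]
tool d [ -3.2 105.4 -30.4] rot [-0.0003 -0.0059 -0.0055] /n [-0.4  13.18 -3.8 ] [-0.     -0.0007 -0.0007] |pos [0.4996 0.3656 0.2554] rot [-89.98   0.32 -83.64] F [0.4 3.  0.6] w 0.085 t 2.82 j6 111.6
```

View pics/w1.png

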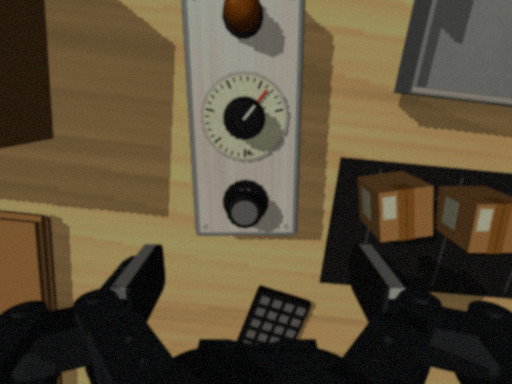

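```bash
python3 -m inch '[{"wx":0,"wy":0,"wz":0,"x":-1,"y":20,"z":-6,"jaw":85},{"wx":0,"wy":0,"wz":0,"x":-1,"y":20,"z":-6,"jaw":85},{"wx":0,"wy":0,"wz":0,"x":-1,"y":20,"z":-6,"jaw":70},{"wx":0,"wy":0,"wz":0,"x":-1,"y":20,"z":-6,"jaw":60},{"wx":0,"wy":0,"wz":0,"x":-1,"y":20,"z":-6,"jaw":60},{"wx":0,"wy":0,"wz":0,"x":0,"y":20,"z":0,"jaw":60},{"wx":0,"wy":0,"wz":0,"x":0,"y":0,"z":0,"jaw":60},{"wx":0,"wy":0,"wz":0,"x":0,"y":0,"z":0,"jaw":60}]'
python3 plan.py .4688 .3674 .092 -83.3
python3 - <<'E'
from h import *
im,d,c=snap('wrist','w2'); P=pts('wrist',d,c)
m=((P[...,2]>.09)&(P[...,2]<.1)&(P[...,1]>.34)&(P[...,1]<.41)).astype(np.uint8); n,l,s,cc=cv2.connectedComponentsWithStats(m)
for i in range(1,n):
    if s[i,4]>300: q=P[l==i]; print(cc[i].round(),s[i,4],q.mean(0).round(4),((q.max(0)+q.min(0))/2).round(4),np.ptp(q,axis=0).round(3))
E
```

```text
clock: 3.48
eef_pos: [0.4687, 0.3588, 0.1347]
tool_rot: [-90.2, -0.1, -83.3]
contact_force: [-0.1, 0.5, 0.9]
width: 0.0599
tool d [-8.6 42.7  1.2] rot [0.0038 0.0001 0.0016] /n [-1.07  5.34  0.15] [0.0005 0.     0.0002] |pos [0.4687 0.3588 0.1347] rot [-9.022e+01 -9.000e-02 -8.329e+01] F [-0.1  0.5  0.9] w 0.0599 t 3.48 j6 112.3
[237.  67.] 4364 [0.5524 0.3775 0.0941] [0.5522 0.3775 0.0936] [0.035 0.035 0.007]
[240. 232.] 2757 [0.4695 0.3677 0.0942] [0.4686 0.3677 0.0934] [0.034 0.034 0.007]
```

View pics/w2.png

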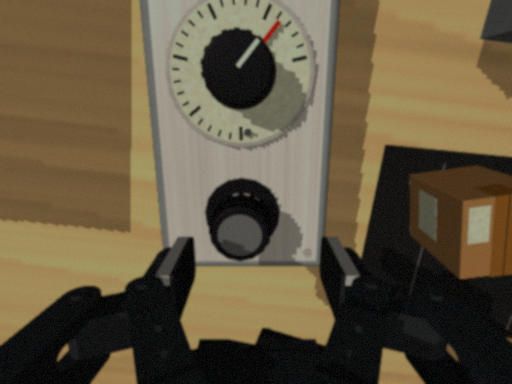

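Dial: major ticks run clockwise from the dotted bottom tick (241,132), which is zero, every ~51.6° to the right tick (300,58), which is 4.5 rad. The red pointer at (272,32) reads ≈222° = 3.87 rad. The light knob is at (240,232), between the jaws.

```bash
python3 plan.py .4688 .3676 .092 -83.3
python3 -m inch '[{"wx":0,"wy":0,"wz":0,"x":0,"y":0,"z":0,"jaw":60},{"wx":0,"wy":0,"wz":0,"x":0,"y":0,"z":0,"jaw":60},{"wx":0,"wy":0,"wz":0,"x":0,"y":0,"z":0,"jaw":60},{"wx":0,"wy":0,"wz":0,"x":0,"y":0,"z":0,"jaw":60},{"wx":0,"wy":0,"wz":0,"x":0,"y":0,"z":0,"jaw":60},{"wx":0,"wy":0,"wz":0,"x":0,"y":0,"z":0,"jaw":60},{"wx":0,"wy":0,"wz":0,"x":0,"y":0,"z":0,"jaw":60},{"wx":0,"wy":0,"wz":0,"x":0,"y":0,"z":0,"jaw":60}]'
 python3 plan.py .4688 .3676 .092 -83.3
```

```text
tool d [-8.2 44.4 -0.3] rot [ 0.0003 -0.      0.0002] /n [-1.02  5.55 -0.04] [ 0. -0.  0.] |pos [0.4701 0.3595 0.1364] rot [-9.002e+01 -1.000e-02 -8.330e+01] F [0.4 1.  1.3] w 0.06 t 3.53 j6 112.3
clock: 4.2
eef_pos: [0.4699, 0.3596, 0.1363]
tool_rot: [-90.0, -0.0, -83.3]
contact_force: [0.2, -0.0, 0.5]
width: 0.0599
tool d [-8.  44.3 -0.2] rot [ 0.     -0.0001  0.    ] /n [-1.01  5.54 -0.02] [ 0. -0.  0.] |pos [0.4699 0.3596 0.1363] rot [-90.    -0.   -83.31] F [ 0.2 -0.   0.5] w 0.0599 t 4.2 j6 112.4
```

```bash
python3 -m inch '[{"wx":0,"wy":0,"wz":0,"x":-4,"y":8,"z":0,"jaw":60},{"wx":0,"wy":0,"wz":0,"x":-4,"y":9,"z":0,"jaw":60},{"wx":0,"wy":0,"wz":0,"x":0,"y":9,"z":0,"jaw":60},{"wx":0,"wy":0,"wz":0,"x":0,"y":9,"z":0,"jaw":60},{"wx":0,"wy":0,"wz":0,"x":0,"y":9,"z":0,"jaw":60},{"wx":0,"wy":0,"wz":0,"x":0,"y":0,"z":0,"jaw":30},{"wx":0,"wy":0,"wz":0,"x":0,"y":0,"z":0,"jaw":30},{"wx":0,"wy":0,"wz":0,"x":0,"y":0,"z":0,"jaw":30}]' 80
python3 -m inch '[{"wx":0,"wy":0,"wz":0,"x":0,"y":0,"z":0,"jaw":30},{"wx":0,"wy":0,"wz":0,"x":0,"y":0,"z":0,"jaw":30},{"wx":0,"wy":0,"wz":0,"x":0,"y":0,"z":0,"jaw":30},{"wx":0,"wy":0,"wz":0,"x":0,"y":0,"z":0,"jaw":30},{"wx":0,"wy":0,"wz":0,"x":0,"y":0,"z":0,"jaw":30},{"wx":0,"wy":0,"wz":0,"x":0,"y":0,"z":0,"jaw":30},{"wx":0,"wy":0,"wz":0,"x":0,"y":0,"z":0,"jaw":30},{"wx":0,"wy":0,"wz":0,"x":0,"y":0,"z":0,"jaw":30}]'
```

```text
clock: 4.87
eef_pos: [0.4682, 0.3682, 0.0918]
tool_rot: [-90.1, 0.1, -83.3]
contact_force: [-1.6, 4.7, -4.7]
width: 0.0317
clock: 5.53
eef_pos: [0.4682, 0.3683, 0.0919]
tool_rot: [-90.1, 0.1, -83.3]
contact_force: [-2.1, 4.6, -4.7]
width: 0.032
```

```bash
python3 -m inch '[{"wx":0,"wy":0,"wz":0,"x":0,"y":-3,"z":0,"jaw":30},{"wx":0,"wy":0,"wz":0,"x":0,"y":-3,"z":0,"jaw":30},{"wx":0,"wy":0,"wz":0,"x":0,"y":-3,"z":0,"jaw":30},{"wx":0,"wy":0,"wz":0,"x":0,"y":-3,"z":0,"jaw":30},{"wx":0,"wy":0,"wz":0,"x":0,"y":-3,"z":0,"jaw":30},{"wx":0,"wy":0,"wz":0,"x":0,"y":-2,"z":0,"jaw":30},{"wx":0,"wy":0,"wz":0,"x":0,"y":0,"z":0,"jaw":30},{"wx":0,"wy":0,"wz":0,"x":0,"y":0,"z":0,"jaw":30}]'
python3 -m inch '[{"wx":0,"wy":0,"wz":0,"x":0,"y":0,"z":0,"jaw":60},{"wx":0,"wy":0,"wz":0,"x":0,"y":0,"z":0,"jaw":60},{"wx":0,"wy":0,"wz":0,"x":0,"y":0,"z":0,"jaw":60},{"wx":0,"wy":0,"wz":0,"x":0,"y":0,"z":0,"jaw":60},{"wx":0,"wy":0,"wz":0,"x":0,"y":-10,"z":0,"jaw":60},{"wx":0,"wy":0,"wz":0,"x":0,"y":-15,"z":0,"jaw":60},{"wx":0,"wy":0,"wz":0,"x":0,"y":-20,"z":0,"jaw":60},{"wx":0,"wy":0,"wz":0,"x":0,"y":0,"z":0,"jaw":60}]'
python3 - <<'E'
from h import *
im,d,c=snap('wrist','w3'); P=pts('wrist',d,c)
m=((P[...,2]>.09)&(P[...,2]<.12)&(P[...,1]>.34)&(P[...,1]<.41)).astype(np.uint8); n,l,s,cc=cv2.connectedComponentsWithStats(m)
for i in range(1,n):
    if s[i,4]>300: q=P[l==i]; print(cc[i].round(),s[i,4],np.median(q,0).round(4),((q.max(0)+q.min(0))/2).round(4),np.ptp(q,axis=0).round(3))
E
python3 plan.py .5521 .3775 .145 -123
```

```text
clock: 6.2
eef_pos: [0.4681, 0.3682, 0.1078]
tool_rot: [-90.1, 0.1, -83.3]
contact_force: [-0.1, 6.3, -9.3]
width: 0.0319
clock: 6.87
eef_pos: [0.4721, 0.3691, 0.1599]
tool_rot: [-89.5, 0.2, -83.3]
contact_force: [1.0, -0.3, 1.4]
width: 0.0601
[258.  82.] 3104 [0.5523 0.3776 0.0942] [0.552  0.3775 0.0934] [0.035 0.035 0.007]
[258. 230.] 2941 [0.4718 0.3681 0.1102] [0.4687 0.3676 0.1014] [0.034 0.035 0.023]
tool d [ 0.7 13.8 81.1] rot [-0.0058  0.6926 -0.0051] /n [ 0.09  1.72 10.13] [-0.0007  0.0866 -0.0006] |pos [0.4714 0.3687 0.1582] rot [-89.59   0.16 -83.32] F [0.4 0.2 0.9] w 0.0602 t 6.92 j6 113.1
```

```bash
python3 -m inch '[{"wx":0,"wy":0,"wz":0,"x":0,"y":0,"z":20,"jaw":60},{"wx":0,"wy":0,"wz":0,"x":0,"y":0,"z":20,"jaw":60},{"wx":0,"wy":0,"wz":0,"x":0,"y":0,"z":20,"jaw":60},{"wx":0,"wy":0,"wz":0,"x":0,"y":0,"z":20,"jaw":60},{"wx":0,"wy":0,"wz":0,"x":0,"y":15,"z":0,"jaw":60},{"wx":0,"wy":0,"wz":0,"x":0,"y":0,"z":0,"jaw":60},{"wx":0,"wy":0,"wz":0,"x":0,"y":0,"z":0,"jaw":60},{"wx":0,"wy":0,"wz":0,"x":0,"y":0,"z":0,"jaw":60}]' 30
python3 plan.py .5521 .3776 .096 -83.3
```

```text
clock: 7.58
eef_pos: [0.5475, 0.3767, 0.1387]
tool_rot: [-90.1, -0.0, -83.3]
contact_force: [-0.4, -0.5, -0.3]
width: 0.06
tool d [-0.4 42.7  4.7] rot [0.0019 0.0001 0.0006] /n [-0.05  5.34  0.59] [0.0002 0.     0.0001] |pos [0.5475 0.3767 0.1387] rot [-9.011e+01 -4.000e-02 -8.330e+01] F [-0.4 -0.5 -0.3] w 0.06 t 7.58 j6 110.4
```

```bash
python3 -m inch '[{"wx":0,"wy":0,"wz":0,"x":-0.4,"y":8,"z":4.5,"jaw":60},{"wx":0,"wy":0,"wz":0,"x":0,"y":12,"z":0,"jaw":60},{"wx":0,"wy":0,"wz":0,"x":0,"y":12,"z":0,"jaw":60},{"wx":0,"wy":0,"wz":0,"x":0,"y":11,"z":0,"jaw":60},{"wx":0,"wy":0,"wz":0,"x":0,"y":0,"z":0,"jaw":30},{"wx":0,"wy":0,"wz":0,"x":0,"y":0,"z":0,"jaw":30},{"wx":0,"wy":0,"wz":0,"x":0,"y":0,"z":0,"jaw":30},{"wx":0,"wy":0,"wz":0,"x":0,"y":0,"z":0,"jaw":30}]' 30
python3 -m inch '[{"wx":0,"wy":0,"wz":0,"x":0,"y":0,"z":0,"jaw":30},{"wx":0,"wy":0,"wz":0,"x":0,"y":0,"z":0,"jaw":30},{"wx":0,"wy":0,"wz":0,"x":0,"y":0,"z":0,"jaw":30},{"wx":0,"wy":-0.05,"wz":0,"x":0,"y":0,"z":0,"jaw":30},{"wx":0,"wy":-0.1,"wz":0,"x":0,"y":0,"z":0,"jaw":30},{"wx":0,"wy":-0.12,"wz":0,"x":0,"y":0,"z":0,"jaw":30},{"wx":0,"wy":-0.12,"wz":0,"x":0,"y":0,"z":0,"jaw":30},{"wx":0,"wy":-0.12,"wz":0,"x":0,"y":0,"z":0,"jaw":30}]' 30
python3 -c "
from h import *;print(monitor.get_obs());snap('wrist','w4')"
```

```text
clock: 8.25
eef_pos: [0.5518, 0.3781, 0.0949]
tool_rot: [-90.1, 0.0, -83.3]
contact_force: [-0.4, 3.8, -7.9]
width: 0.0325
clock: 8.92
eef_pos: [0.552, 0.3776, 0.095]
tool_rot: [-90.1, 0.0, -53.7]
contact_force: [-0.1, 3.9, -11.8]
width: 0.0328
{'clock': 8.9167, 'joints': array([2.69657571e+01, 3.20142714e+01, 8.10822302e+01, 1.30198035e-02,
       6.70231409e+01, 8.07007984e+01]), 'joint_velocities': array([-8.26975352e-02, -5.28538120e-02, -8.65602771e-02, -2.15348922e-01,
        6.69070249e-02, -8.16606331e+01]), 'joint_torque': array([ -2.11502396, -57.0557785 , -30.17658591,  -0.77808056,
         0.42871851,   1.15434688]), 'eef_pos': array([0.5520179 , 0.37763512, 0.09496144]), 'tool_rot': array([-9.01161354e+01,  3.11519168e-02, -5.37401678e+01]), 'contact_force': array([ -0.08217938,   3.92577156, -11.83773171]), 'ft_torque': array([ 0.42101207, -0.104937  , -0.061891  ]), 'width': 0.03278006358627422}
```

View pics/w4.png

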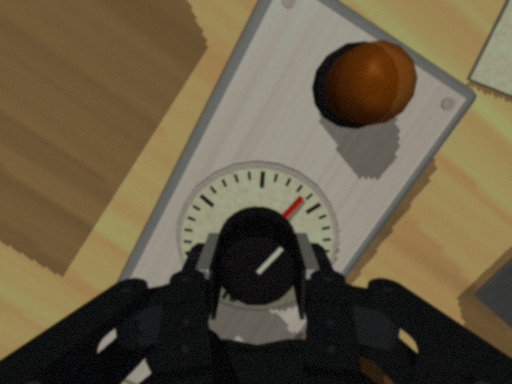

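```bash
R='[{"wx":0'; 
python3 -m inch '[{"wx":0,"wy":-0.12,"wz":0,"x":0,"y":0,"z":0,"jaw":30},{"wx":0,"wy":-0.12,"wz":0,"x":0,"y":0,"z":0,"jaw":30},{"wx":0,"wy":-0.12,"wz":0,"x":0,"y":0,"z":0,"jaw":30},{"wx":0,"wy":-0.12,"wz":0,"x":0,"y":0,"z":0,"jaw":30},{"wx":0,"wy":-0.12,"wz":0,"x":0,"y":0,"z":0,"jaw":30},{"wx":0,"wy":-0.12,"wz":0,"x":0,"y":0,"z":0,"jaw":30},{"wx":0,"wy":-0.12,"wz":0,"x":0,"y":0,"z":0,"jaw":30},{"wx":0,"wy":-0.12,"wz":0,"x":0,"y":0,"z":0,"jaw":30}]'
python3 -m inch '[{"wx":0,"wy":-0.12,"wz":0,"x":0,"y":0,"z":0,"jaw":30},{"wx":0,"wy":-0.12,"wz":0,"x":0,"y":0,"z":0,"jaw":30},{"wx":0,"wy":-0.12,"wz":0,"x":0,"y":0,"z":0,"jaw":30},{"wx":0,"wy":-0.12,"wz":0,"x":0,"y":0,"z":0,"jaw":30},{"wx":0,"wy":-0.12,"wz":0,"x":0,"y":0,"z":0,"jaw":30},{"wx":0,"wy":-0.12,"wz":0,"x":0,"y":0,"z":0,"jaw":30},{"wx":0,"wy":-0.12,"wz":0,"x":0,"y":0,"z":0,"jaw":30},{"wx":0,"wy":-0.12,"wz":0,"x":0,"y":0,"z":0,"jaw":30}]'
python3 -m inch '[{"wx":0,"wy":-0.12,"wz":0,"x":0,"y":0,"z":0,"jaw":30},{"wx":0,"wy":-0.12,"wz":0,"x":0,"y":0,"z":0,"jaw":30},{"wx":0,"wy":-0.12,"wz":0,"x":0,"y":0,"z":0,"jaw":30},{"wx":0,"wy":-0.12,"wz":0,"x":0,"y":0,"z":0,"jaw":30},{"wx":0,"wy":-0.12,"wz":0,"x":0,"y":0,"z":0,"jaw":30},{"wx":0,"wy":-0.12,"wz":0,"x":0,"y":0,"z":0,"jaw":30},{"wx":0,"wy":0,"wz":0,"x":0,"y":0,"z":0,"jaw":30},{"wx":0,"wy":0,"wz":0,"x":0,"y":0,"z":0,"jaw":30}]'
python3 -c "
from h import *;o=monitor.get_obs();print(o['joints'].round(1),o['ft_torque'],o['tool_rot']);snap('wrist','w5')"
```

```text
clock: 9.63
eef_pos: [0.5528, 0.3773, 0.095]
tool_rot: [-90.0, 0.0, 1.1]
contact_force: [1.5, 2.7, -13.5]
width: 0.0326
clock: 10.3
eef_pos: [0.5535, 0.3778, 0.095]
tool_rot: [-90.0, -0.1, 56.1]
contact_force: [3.5, 4.1, -15.0]
width: 0.033
clock: 10.97
eef_pos: [0.5536, 0.3785, 0.095]
tool_rot: [-90.1, -0.1, 97.0]
contact_force: [4.0, 6.9, -16.2]
width: 0.0329
[ 26.9  32.1  81.    0.1  66.8 -70.1] [ 1.19806666 -0.62668522  0.03542071] [-90.11699227  -0.10728014  97.01472329]
```

View pics/w5.png

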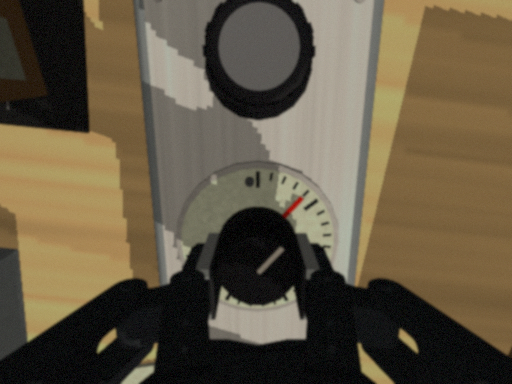

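```bash
python3 -m inch '[{"wx":0,"wy":-0.12,"wz":0,"x":0,"y":0,"z":0,"jaw":30},{"wx":0,"wy":-0.12,"wz":0,"x":0,"y":0,"z":0,"jaw":30},{"wx":0,"wy":-0.12,"wz":0,"x":0,"y":0,"z":0,"jaw":30},{"wx":0,"wy":-0.12,"wz":0,"x":0,"y":0,"z":0,"jaw":30},{"wx":0,"wy":-0.12,"wz":0,"x":0,"y":0,"z":0,"jaw":30},{"wx":0,"wy":-0.08,"wz":0,"x":0,"y":0,"z":0,"jaw":30},{"wx":0,"wy":0,"wz":0,"x":0,"y":0,"z":0,"jaw":30},{"wx":0,"wy":0,"wz":0,"x":0,"y":0,"z":0,"jaw":30}]'
python3 -c "
from h import *;o=monitor.get_obs();print(o['joints'].round(1),o['ft_torque'],o['tool_rot'])"
python3 -m inch '[{"wx":0,"wy":-0.03,"wz":0,"x":0,"y":0,"z":0,"jaw":30},{"wx":0,"wy":-0.03,"wz":0,"x":0,"y":0,"z":0,"jaw":30},{"wx":0,"wy":-0.03,"wz":0,"x":0,"y":0,"z":0,"jaw":30},{"wx":0,"wy":0,"wz":0,"x":0,"y":0,"z":0,"jaw":30},{"wx":0,"wy":0,"wz":0,"x":0,"y":0,"z":0,"jaw":30},{"wx":0,"wy":0,"wz":0,"x":0,"y":0,"z":0,"jaw":30},{"wx":0,"wy":0,"wz":0,"x":0,"y":0,"z":0,"jaw":30},{"wx":0,"wy":0,"wz":0,"x":0,"y":0,"z":0,"jaw":30}]' 30
python3 -c "
from h import *;o=monitor.get_obs();print(o['joints'].round(1),o['ft_torque'],o['tool_rot']);im=snap('wrist','w6')[0]"
```

```text
clock: 11.68
eef_pos: [0.5532, 0.379, 0.095]
tool_rot: [-90.2, -0.1, 136.0]
contact_force: [3.5, 7.0, -16.7]
width: 0.0329
[ 2.700e+01  3.210e+01  8.100e+01  1.000e-01  6.680e+01 -1.091e+02] [ 1.3275338  -0.43927849  0.04862659] [-9.01659855e+01 -6.89127017e-02  1.35977826e+02]
clock: 12.35
eef_pos: [0.5532, 0.3789, 0.0951]
tool_rot: [-90.2, -0.1, 141.0]
contact_force: [2.1, 6.6, -16.1]
width: 0.0329
[  27.    32.    81.     0.2   66.8 -114.1] [ 1.228772  -0.4230758 -0.7039086] [-9.01674042e+01 -8.14087623e-02  1.40987830e+02]
```

View pics/w6.png

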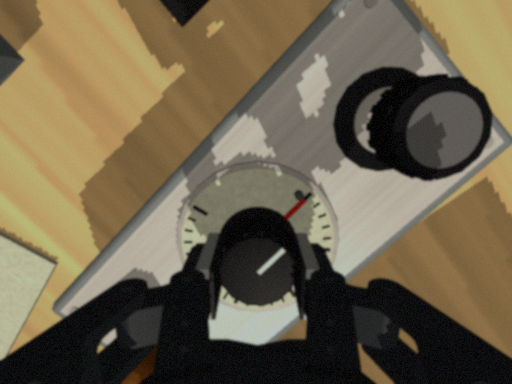

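Torque jumped from 0.05 to −0.70 N m and the pointer sits on the dotted zero tick, so the tally is at its stop. Releasing, lifting and turning back for the cartons.

```bash
python3 -m inch '[{"wx":0,"wy":0,"wz":0,"x":0,"y":0,"z":0,"jaw":60},{"wx":0,"wy":0,"wz":0,"x":0,"y":0,"z":0,"jaw":60},{"wx":0,"wy":0,"wz":0,"x":0,"y":0,"z":0,"jaw":60},{"wx":0,"wy":0,"wz":0,"x":0,"y":0,"z":0,"jaw":60},{"wx":0,"wy":0,"wz":0,"x":0,"y":-15,"z":0,"jaw":60},{"wx":0,"wy":0,"wz":0,"x":0,"y":-20,"z":0,"jaw":60},{"wx":0,"wy":0,"wz":0,"x":0,"y":-20,"z":0,"jaw":72},{"wx":0,"wy":0,"wz":0,"x":0,"y":-20,"z":0,"jaw":72}]' 60
python3 -c "
from h import *;im=snap('wrist','w7')[0]"
python3 -m inch '[{"wx":0,"wy":0.124,"wz":0,"x":0,"y":0,"z":0,"jaw":72},{"wx":0,"wy":0.124,"wz":0,"x":0,"y":0,"z":0,"jaw":72},{"wx":0,"wy":0.124,"wz":0,"x":0,"y":0,"z":0,"jaw":72},{"wx":0,"wy":0.124,"wz":0,"x":0,"y":0,"z":0,"jaw":72},{"wx":0,"wy":0.124,"wz":0,"x":0,"y":0,"z":0,"jaw":72},{"wx":0,"wy":0.124,"wz":0,"x":0,"y":0,"z":0,"jaw":72},{"wx":0,"wy":0.124,"wz":0,"x":0,"y":0,"z":0,"jaw":72},{"wx":0,"wy":0.124,"wz":0,"x":0,"y":0,"z":0,"jaw":72}]'
python3 -m inch '[{"wx":0,"wy":0.124,"wz":0,"x":0,"y":0,"z":0,"jaw":72},{"wx":0,"wy":0.124,"wz":0,"x":0,"y":0,"z":0,"jaw":72},{"wx":0,"wy":0.124,"wz":0,"x":0,"y":0,"z":0,"jaw":72},{"wx":0,"wy":0.124,"wz":0,"x":0,"y":0,"z":0,"jaw":72},{"wx":0,"wy":0.124,"wz":0,"x":0,"y":0,"z":0,"jaw":72},{"wx":0,"wy":0.124,"wz":0,"x":0,"y":0,"z":0,"jaw":72},{"wx":0,"wy":0.124,"wz":0,"x":0,"y":0,"z":0,"jaw":72},{"wx":0,"wy":0.124,"wz":0,"x":0,"y":0,"z":0,"jaw":72}]'
python3 -c "
from h import *;snap('top','top1')
import meas;meas.cartons('top1')"
python3 plan.py .477 .206 .155 14.2
```

```text
clock: 13.07
eef_pos: [0.5534, 0.3776, 0.1732]
tool_rot: [-90.1, 0.1, 141.2]
contact_force: [0.5, 0.1, -0.2]
width: 0.0718
clock: 13.78
eef_pos: [0.5534, 0.3777, 0.1721]
tool_rot: [-90.1, -0.0, 84.1]
contact_force: [0.0, 0.3, -0.2]
width: 0.0722
clock: 14.45
eef_pos: [0.5534, 0.3777, 0.172]
tool_rot: [-90.0, -0.1, 27.2]
contact_force: [0.0, 0.3, 0.8]
width: 0.0721
px [257. 123.] n 911 mean [670.  -5.  70.] z 67 rect c [662.  -0.] size [139. 459.] ang 0.1 hsv [17. 40. 76.]
px [254. 182.] n 301 mean [482.   7.  73.] z 73 rect c [482.   8.] size [53. 54.] ang 89.7 hsv [ 14. 130. 156.]
px [190. 185.] n 315 mean [477. 205.  73.] z 73 rect c [477. 206.] size [54. 54.] ang 14.7 hsv [ 15. 126. 111.]
px [313. 185.] n 310 mean [ 471. -179.   73.] z 73 rect c [ 472. -180.] size [54. 55.] ang 13.1 hsv [ 15. 130. 155.]
px [222. 186.] n 308 mean [473. 108.  73.] z 73 rect c [474. 108.] size [55. 54.] ang 7.1 hsv [ 14. 130. 155.]
px [288. 200.] n 305 mean [425. -98.  73.] z 73 rect c [425. -99.] size [54. 54.] ang 11.7 hsv [ 14. 130. 157.]
tool d [-146.1   16.9 -118.2] rot [0.0003 0.2238 0.0014] /n [-18.26   2.11 -14.78] [0.     0.028  0.0002] |pos [0.5534 0.3777 0.172 ] rot [-9.003e+01 -8.000e-02  2.702e+01] F [-0.2 -0.7  0.6] w 0.072 t 14.5 j6 -0.1
```

View pics/w7.png

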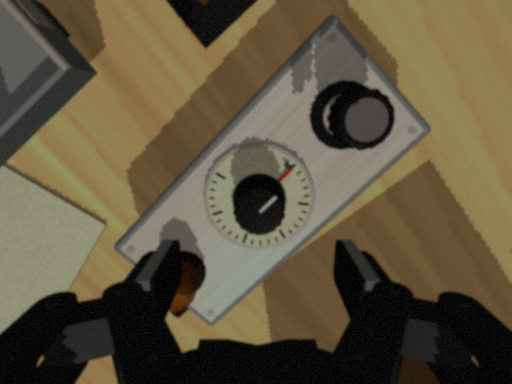

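Pointer (287,172) is still on the zero tick after release. Now carton B at (.477,.206).

```bash
python3 -m inch '[{"wx":0,"wy":0,"wz":0,"x":-18.3,"y":0,"z":-14.8,"jaw":72},{"wx":0,"wy":0,"wz":0,"x":-18.3,"y":2,"z":-14.8,"jaw":72},{"wx":0,"wy":0,"wz":0,"x":-18.3,"y":2,"z":-14.8,"jaw":72},{"wx":0,"wy":0,"wz":0,"x":-18.3,"y":3,"z":-14.8,"jaw":72},{"wx":0,"wy":0,"wz":0,"x":-18.3,"y":3,"z":-14.8,"jaw":72},{"wx":0,"wy":0,"wz":0,"x":-18.3,"y":3,"z":-14.8,"jaw":72},{"wx":0,"wy":0,"wz":0,"x":-18.3,"y":3,"z":-14.8,"jaw":72},{"wx":0,"wy":0,"wz":0,"x":-18.3,"y":0,"z":-14.8,"jaw":72}]'
python3 -m inch '[{"wx":0,"wy":0.112,"wz":0,"x":0,"y":0,"z":0,"jaw":72},{"wx":0,"wy":0.112,"wz":0,"x":0,"y":0,"z":0,"jaw":72},{"wx":0,"wy":0,"wz":0,"x":0,"y":10,"z":0,"jaw":72},{"wx":0,"wy":0,"wz":0,"x":0,"y":15,"z":0,"jaw":72},{"wx":0,"wy":0,"wz":0,"x":0,"y":15,"z":0,"jaw":72},{"wx":0,"wy":0,"wz":0,"x":0,"y":0,"z":0,"jaw":72},{"wx":0,"wy":0,"wz":0,"x":0,"y":0,"z":0,"jaw":72},{"wx":0,"wy":0,"wz":0,"x":0,"y":0,"z":0,"jaw":72}]'
python3 plan.py .477 .206 .055 14.4
```

```text
clock: 15.17
eef_pos: [0.4775, 0.2038, 0.1553]
tool_rot: [-90.0, -0.0, 27.8]
contact_force: [-0.4, -0.8, -0.1]
width: 0.0719
clock: 15.83
eef_pos: [0.4785, 0.2053, 0.1157]
tool_rot: [-90.0, -0.0, 14.9]
contact_force: [0.8, -0.3, 0.2]
width: 0.0722
tool d [-1.3 60.7  1.1] rot [0.0001 0.0087 0.0008] /n [-0.17  7.58  0.14] [0.     0.0011 0.0001] |pos [0.4785 0.2053 0.1157] rot [-9.001e+01 -4.000e-02  1.490e+01] F [ 0.8 -0.3  0.2] w 0.0722 t 15.83 j6 -1.2
```

```bash
python3 -m inch '[{"wx":0,"wy":0,"wz":0,"x":-1,"y":15,"z":1,"jaw":72},{"wx":0,"wy":0,"wz":0,"x":0,"y":20,"z":0,"jaw":72},{"wx":0,"wy":0,"wz":0,"x":0,"y":20,"z":0,"jaw":72},{"wx":0,"wy":0,"wz":0,"x":0,"y":6,"z":0,"jaw":72},{"wx":0,"wy":0,"wz":0,"x":0,"y":0,"z":0,"jaw":48},{"wx":0,"wy":0,"wz":0,"x":0,"y":0,"z":0,"jaw":48},{"wx":0,"wy":0,"wz":0,"x":0,"y":0,"z":0,"jaw":48},{"wx":0,"wy":0,"wz":0,"x":0,"y":0,"z":0,"jaw":48}]' 60
python3 -m inch '[{"wx":0,"wy":0,"wz":0,"x":0,"y":0,"z":0,"jaw":48},{"wx":0,"wy":0,"wz":0,"x":0,"y":-10,"z":0,"jaw":48},{"wx":0,"wy":0,"wz":0,"x":0,"y":-15,"z":0,"jaw":48},{"wx":0,"wy":0,"wz":0,"x":0,"y":-20,"z":0,"jaw":48},{"wx":0,"wy":0,"wz":0,"x":0,"y":-20,"z":0,"jaw":48},{"wx":0,"wy":0,"wz":0,"x":0,"y":-20,"z":0,"jaw":48},{"wx":0,"wy":0,"wz":0,"x":0,"y":-20,"z":0,"jaw":48},{"wx":0,"wy":0,"wz":0,"x":0,"y":-5,"z":0,"jaw":48}]'
python3 plan.py .662 .180 .165 14.4
```

```text
clock: 16.5
eef_pos: [0.478, 0.2061, 0.0556]
tool_rot: [-90.0, -0.2, 14.8]
contact_force: [0.5, 0.5, -1.2]
width: 0.0532
clock: 17.17
eef_pos: [0.4794, 0.2065, 0.169]
tool_rot: [-90.0, -0.5, 14.8]
contact_force: [-0.1, -0.1, -0.6]
width: 0.0539
tool d [169.8   5.3 -72.2] rot [0.0001 0.0068 0.0081] /n [21.22  0.67 -9.03] [0.     0.0009 0.001 ] |pos [0.4794 0.2065 0.169 ] rot [-90.01  -0.46  14.79] F [-0.1 -0.1 -0.6] w 0.0539 t 17.17 j6 -1.0
```

```bash
python3 -m inch '[{"wx":0,"wy":0,"wz":0,"x":15,"y":0,"z":-6,"jaw":48},{"wx":0,"wy":0,"wz":0,"x":22,"y":0,"z":-9,"jaw":48},{"wx":0,"wy":0,"wz":0,"x":27,"y":0,"z":-12,"jaw":48},{"wx":0,"wy":0,"wz":0,"x":27,"y":0,"z":-12,"jaw":48},{"wx":0,"wy":0,"wz":0,"x":27,"y":0,"z":-12,"jaw":48},{"wx":0,"wy":0,"wz":0,"x":22,"y":0,"z":-9,"jaw":48},{"wx":0,"wy":0,"wz":0,"x":20,"y":0,"z":-8,"jaw":48},{"wx":0,"wy":0,"wz":0,"x":10,"y":0,"z":-4,"jaw":48}]'
python3 -m inch '[{"wx":0,"wy":0,"wz":0,"x":0,"y":10,"z":0,"jaw":48},{"wx":0,"wy":0,"wz":0,"x":0,"y":15,"z":0,"jaw":48},{"wx":0,"wy":0,"wz":0,"x":0,"y":15,"z":0,"jaw":48},{"wx":0,"wy":0,"wz":0,"x":0,"y":15,"z":0,"jaw":48},{"wx":0,"wy":0,"wz":0,"x":0,"y":0,"z":0,"jaw":48},{"wx":0,"wy":0,"wz":0,"x":0,"y":0,"z":0,"jaw":48},{"wx":0,"wy":0,"wz":0,"x":0,"y":0,"z":0,"jaw":48},{"wx":0,"wy":0,"wz":0,"x":0,"y":0,"z":0,"jaw":48}]'
python3 plan.py .662 .180 .083 14.4
```

```text
clock: 17.83
eef_pos: [0.6618, 0.1786, 0.1637]
tool_rot: [-90.0, -0.0, 14.7]
contact_force: [-0.8, -0.1, -0.7]
width: 0.0536
clock: 18.5
eef_pos: [0.6602, 0.1798, 0.1107]
tool_rot: [-90.0, -0.1, 14.8]
contact_force: [0.7, -0.8, -1.4]
width: 0.0534
tool d [ 1.7 27.7 -0.3] rot [0.0002 0.0069 0.0022] /n [ 0.22  3.46 -0.03] [0.     0.0009 0.0003] |pos [0.6602 0.1798 0.1107] rot [-90.01  -0.13  14.8 ] F [ 0.7 -0.8 -1.4] w 0.0534 t 18.5 j6 -6.8
```

```bash
python3 -m inch '[{"wx":0,"wy":0,"wz":0,"x":2,"y":8,"z":0,"jaw":48},{"wx":0,"wy":0,"wz":0,"x":0,"y":8,"z":0,"jaw":48},{"wx":0,"wy":0,"wz":0,"x":0,"y":5,"z":0,"jaw":48},{"wx":0,"wy":0,"wz":0,"x":0,"y":3,"z":0,"jaw":48},{"wx":0,"wy":0,"wz":0,"x":0,"y":2,"z":0,"jaw":48},{"wx":0,"wy":0,"wz":0,"x":0,"y":2,"z":0,"jaw":48},{"wx":0,"wy":0,"wz":0,"x":0,"y":0,"z":0,"jaw":48},{"wx":0,"wy":0,"wz":0,"x":0,"y":0,"z":0,"jaw":48}]'
python3 -m inch '[{"wx":0,"wy":0,"wz":0,"x":0,"y":0,"z":0,"jaw":72},{"wx":0,"wy":0,"wz":0,"x":0,"y":0,"z":0,"jaw":72},{"wx":0,"wy":0,"wz":0,"x":0,"y":0,"z":0,"jaw":72},{"wx":0,"wy":0,"wz":0,"x":0,"y":0,"z":0,"jaw":72},{"wx":0,"wy":0,"wz":0,"x":0,"y":-15,"z":0,"jaw":72},{"wx":0,"wy":0,"wz":0,"x":0,"y":-20,"z":0,"jaw":72},{"wx":0,"wy":0,"wz":0,"x":0,"y":-20,"z":0,"jaw":72},{"wx":0,"wy":0,"wz":0,"x":0,"y":-15,"z":0,"jaw":72}]'
python3 -c "
from h import *;snap('top','top2')
import meas;meas.cartons('top2',.055,.11)"
python3 plan.py .474 .108 .150 7.1
```

```text
clock: 19.17
eef_pos: [0.6616, 0.1801, 0.0818]
tool_rot: [-90.0, -0.0, 14.8]
contact_force: [-1.2, -0.5, 1.5]
width: 0.053
clock: 19.83
eef_pos: [0.6626, 0.1802, 0.1545]
tool_rot: [-90.0, -0.2, 14.8]
contact_force: [0.4, -0.4, 0.5]
width: 0.072
px [272. 116.] n 1056 mean [688. -53.  79.] z 74 rect c [665. -34.] size [142. 391.] ang 0.2 hsv [ 16.  39. 100.]
px [254. 182.] n 301 mean [482.   7.  73.] z 73 rect c [482.   8.] size [53. 53.] ang 90.0 hsv [ 14. 130. 151.]
px [313. 185.] n 311 mean [ 471. -179.   73.] z 73 rect c [ 472. -180.] size [54. 54.] ang 13.2 hsv [ 15. 129. 113.]
px [222. 186.] n 305 mean [473. 108.  73.] z 73 rect c [473. 108.] size [55. 54.] ang 7.3 hsv [ 14. 129. 154.]
px [288. 200.] n 305 mean [425. -98.  73.] z 73 rect c [425. -99.] size [54. 54.] ang 11.5 hsv [ 14. 130. 115.]
tool d [-202.9    6.5  -21.5] rot [0.0005 0.1342 0.0094] /n [-25.37   0.81  -2.69] [0.0001 0.0168 0.0012] |pos [0.6646 0.1806 0.1583] rot [-90.06  -0.54  14.79] F [0.5 0.1 3.6] w 0.0718 t 19.88 j6 -6.8
```

```bash
python3 -m inch '[{"wx":0,"wy":0,"wz":0,"x":-25,"y":0,"z":-2.7,"jaw":72},{"wx":0,"wy":0,"wz":0,"x":-25,"y":0,"z":-2.7,"jaw":72},{"wx":0,"wy":0,"wz":0,"x":-25,"y":0,"z":-2.7,"jaw":72},{"wx":0,"wy":0,"wz":0,"x":-25,"y":0,"z":-2.7,"jaw":72},{"wx":0,"wy":0,"wz":0,"x":-25,"y":0,"z":-2.7,"jaw":72},{"wx":0,"wy":0,"wz":0,"x":-25,"y":0,"z":-2.7,"jaw":72},{"wx":0,"wy":0,"wz":0,"x":-25,"y":0,"z":-2.7,"jaw":72},{"wx":0,"wy":0,"wz":0,"x":-25,"y":0,"z":-2.7,"jaw":72}]'
python3 -m inch '[{"wx":0,"wy":0.067,"wz":0,"x":0,"y":0,"z":0,"jaw":72},{"wx":0,"wy":0.066,"wz":0,"x":0,"y":0,"z":0,"jaw":72},{"wx":0,"wy":0,"wz":0,"x":0,"y":10,"z":0,"jaw":72},{"wx":0,"wy":0,"wz":0,"x":0,"y":15,"z":0,"jaw":72},{"wx":0,"wy":0,"wz":0,"x":0,"y":15,"z":0,"jaw":72},{"wx":0,"wy":0,"wz":0,"x":0,"y":0,"z":0,"jaw":72},{"wx":0,"wy":0,"wz":0,"x":0,"y":0,"z":0,"jaw":72},{"wx":0,"wy":0,"wz":0,"x":0,"y":0,"z":0,"jaw":72}]'
python3 plan.py .4735 .108 .055 7.2
```

```text
clock: 20.55
eef_pos: [0.4726, 0.1078, 0.1517]
tool_rot: [-90.0, -0.0, 14.8]
contact_force: [-0.2, 0.3, 0.8]
width: 0.0721
clock: 21.22
eef_pos: [0.4741, 0.1082, 0.1116]
tool_rot: [-90.0, -0.0, 7.2]
contact_force: [0.5, 0.6, 0.4]
width: 0.072
tool d [-0.7 56.6 -0.1] rot [0.     0.0001 0.0006] /n [-0.09  7.07 -0.01] [0.     0.     0.0001] |pos [0.4741 0.1082 0.1116] rot [-9.00e+01 -3.00e-02  7.21e+00] F [0.5 0.6 0.4] w 0.072 t 21.22 j6 -4.6
```

```bash
python3 -m inch '[{"wx":0,"wy":0,"wz":0,"x":-0.7,"y":15,"z":0,"jaw":72},{"wx":0,"wy":0,"wz":0,"x":0,"y":20,"z":0,"jaw":72},{"wx":0,"wy":0,"wz":0,"x":0,"y":16,"z":0,"jaw":72},{"wx":0,"wy":0,"wz":0,"x":0,"y":6,"z":0,"jaw":72},{"wx":0,"wy":0,"wz":0,"x":0,"y":0,"z":0,"jaw":48},{"wx":0,"wy":0,"wz":0,"x":0,"y":0,"z":0,"jaw":48},{"wx":0,"wy":0,"wz":0,"x":0,"y":0,"z":0,"jaw":48},{"wx":0,"wy":0,"wz":0,"x":0,"y":0,"z":0,"jaw":48}]' 60
python3 -m inch '[{"wx":0,"wy":0,"wz":0,"x":0,"y":0,"z":0,"jaw":48},{"wx":0,"wy":0,"wz":0,"x":0,"y":-10,"z":0,"jaw":48},{"wx":0,"wy":0,"wz":0,"x":0,"y":-15,"z":0,"jaw":48},{"wx":0,"wy":0,"wz":0,"x":0,"y":-20,"z":0,"jaw":48},{"wx":0,"wy":0,"wz":0,"x":0,"y":-20,"z":0,"jaw":48},{"wx":0,"wy":0,"wz":0,"x":0,"y":-20,"z":0,"jaw":48},{"wx":0,"wy":0,"wz":0,"x":0,"y":-20,"z":0,"jaw":48},{"wx":0,"wy":0,"wz":0,"x":0,"y":-5,"z":0,"jaw":48}]'
python3 -m inch '[{"wx":0,"wy":0,"wz":0,"x":15,"y":0,"z":-3,"jaw":48},{"wx":0,"wy":0,"wz":0,"x":24,"y":0,"z":-5,"jaw":48},{"wx":0,"wy":0,"wz":0,"x":30,"y":0,"z":-7,"jaw":48},{"wx":0,"wy":0,"wz":0,"x":30,"y":0,"z":-7,"jaw":48},{"wx":0,"wy":0,"wz":0,"x":30,"y":0,"z":-7,"jaw":48},{"wx":0,"wy":0,"wz":0,"x":25,"y":0,"z":-5,"jaw":48},{"wx":0,"wy":0,"wz":0,"x":20,"y":0,"z":-5,"jaw":48},{"wx":0,"wy":0,"wz":0,"x":10,"y":0,"z":-2,"jaw":48}]'
python3 -m inch '[{"wx":0,"wy":0,"wz":0,"x":0,"y":10,"z":0,"jaw":48},{"wx":0,"wy":0,"wz":0,"x":0,"y":15,"z":0,"jaw":48},{"wx":0,"wy":0,"wz":0,"x":0,"y":15,"z":0,"jaw":48},{"wx":0,"wy":0,"wz":0,"x":0,"y":15,"z":0,"jaw":48},{"wx":0,"wy":0,"wz":0,"x":0,"y":0,"z":0,"jaw":48},{"wx":0,"wy":0,"wz":0,"x":0,"y":0,"z":0,"jaw":48},{"wx":0,"wy":0,"wz":0,"x":0,"y":0,"z":0,"jaw":48},{"wx":0,"wy":0,"wz":0,"x":0,"y":0,"z":0,"jaw":48}]'
python3 plan.py .662 .090 .082 7.2
```

```text
clock: 21.88
eef_pos: [0.4738, 0.1081, 0.0552]
tool_rot: [-90.0, -0.1, 7.2]
contact_force: [0.2, -0.1, -1.4]
width: 0.0536
clock: 22.55
eef_pos: [0.4755, 0.1082, 0.1687]
tool_rot: [-90.0, -0.4, 7.2]
contact_force: [1.4, 0.1, -1.1]
width: 0.0534
clock: 23.22
eef_pos: [0.6628, 0.0896, 0.1636]
tool_rot: [-90.0, -0.1, 7.1]
contact_force: [-0.7, -0.6, -1.2]
width: 0.0533
clock: 23.88
eef_pos: [0.6613, 0.0904, 0.1106]
tool_rot: [-90.0, -0.1, 7.2]
contact_force: [0.1, 0.3, -1.9]
width: 0.0538
tool d [ 0.6 28.6 -0.5] rot [ 0.0002 -0.0006  0.0022] /n [ 0.07  3.58 -0.06] [ 0.     -0.0001  0.0003] |pos [0.6613 0.0904 0.1106] rot [-90.01  -0.13   7.17] F [ 0.1  0.3 -1.9] w 0.0538 t 23.88 j6 -6.8
```

```bash
python3 -m inch '[{"wx":0,"wy":0,"wz":0,"x":1,"y":8,"z":0,"jaw":48},{"wx":0,"wy":0,"wz":0,"x":0,"y":8,"z":0,"jaw":48},{"wx":0,"wy":0,"wz":0,"x":0,"y":5,"z":0,"jaw":48},{"wx":0,"wy":0,"wz":0,"x":0,"y":3,"z":0,"jaw":48},{"wx":0,"wy":0,"wz":0,"x":0,"y":2,"z":0,"jaw":48},{"wx":0,"wy":0,"wz":0,"x":0,"y":2,"z":0,"jaw":48},{"wx":0,"wy":0,"wz":0,"x":0,"y":0,"z":0,"jaw":48},{"wx":0,"wy":0,"wz":0,"x":0,"y":0,"z":0,"jaw":48}]'
python3 -m inch '[{"wx":0,"wy":0,"wz":0,"x":0,"y":0,"z":0,"jaw":72},{"wx":0,"wy":0,"wz":0,"x":0,"y":0,"z":0,"jaw":72},{"wx":0,"wy":0,"wz":0,"x":0,"y":0,"z":0,"jaw":72},{"wx":0,"wy":0,"wz":0,"x":0,"y":0,"z":0,"jaw":72},{"wx":0,"wy":0,"wz":0,"x":0,"y":-15,"z":0,"jaw":72},{"wx":0,"wy":0,"wz":0,"x":0,"y":-20,"z":0,"jaw":72},{"wx":0,"wy":0,"wz":0,"x":0,"y":-20,"z":0,"jaw":72},{"wx":0,"wy":0,"wz":0,"x":0,"y":-15,"z":0,"jaw":72}]'
python3 -m inch '[{"wx":0,"wy":0,"wz":0,"x":-23.6,"y":0,"z":-7.3,"jaw":72},{"wx":0,"wy":0,"wz":0,"x":-23.6,"y":0,"z":-7.3,"jaw":72},{"wx":0,"wy":0,"wz":0,"x":-23.6,"y":0,"z":-7.3,"jaw":72},{"wx":0,"wy":0,"wz":0,"x":-23.6,"y":0,"z":-7.3,"jaw":72},{"wx":0,"wy":0,"wz":0,"x":-23.6,"y":0,"z":-7.3,"jaw":72},{"wx":0,"wy":0,"wz":0,"x":-23.6,"y":0,"z":-7.3,"jaw":72},{"wx":0,"wy":0.066,"wz":0,"x":-23.6,"y":0,"z":-7.3,"jaw":72},{"wx":0,"wy":0.065,"wz":0,"x":-23.6,"y":0,"z":-7.3,"jaw":72}]'
python3 -c "
from h import *;snap('top','top3')
import meas;meas.cartons('top3',.055,.085);meas.cartons('top3',.09,.11)"
python3 plan.py .482 .008 .055 -0.5
```

```text
clock: 24.55
eef_pos: [0.6618, 0.0905, 0.0818]
tool_rot: [-90.0, -0.0, 7.2]
contact_force: [-1.3, 0.8, 0.8]
width: 0.0533
clock: 25.22
eef_pos: [0.6627, 0.0905, 0.1544]
tool_rot: [-90.0, -0.2, 7.2]
contact_force: [1.1, 1.0, 0.1]
width: 0.0722
clock: 25.88
eef_pos: [0.4805, 0.0099, 0.1526]
tool_rot: [-90.0, -0.1, -0.5]
contact_force: [-0.2, -0.3, 0.6]
width: 0.0721
px [257. 125.] n 812 mean [663.  -5.  68.] z 67 rect c [662.  -1.] size [137. 459.] ang 0.2 hsv [17.  39.  82.5]
px [313. 185.] n 313 mean [ 471. -179.   73.] z 73 rect c [ 472. -180.] size [54. 55.] ang 13.4 hsv [ 15. 131. 149.]
px [288. 200.] n 302 mean [426. -98.  73.] z 73 rect c [425. -98.] size [54. 54.] ang 11.2 hsv [ 15. 124. 105.]
px [252. 103.] n 418 mean [728.  10. 100.] z 101 rect c [711.  -0.] size [ 55. 457.] ang 1.4 hsv [ 16.  37. 124.]
px [197. 125.] n 317 mean [661. 180. 100.] z 100 rect c [662. 180.] size [56. 54.] ang 14.5 hsv [ 14. 128. 152.]
px [226. 124.] n 315 mean [661.  90. 100.] z 100 rect c [662.  91.] size [55. 54.] ang 7.5 hsv [ 14. 129. 150.]
tool d [ 7.1 96.2 -1.2] rot [ 0.0009 -0.0029 -0.0055] /n [ 0.89 12.02 -0.15] [ 0.0001 -0.0004 -0.0007] |pos [0.4755 0.0094 0.1512] rot [-90.05   0.31  -0.67] F [-2.6  0.2 -1.6] w 0.0717 t 25.93 j6 -8.5
```

```bash
python3 -m inch '[{"wx":0,"wy":0,"wz":0,"x":0,"y":10,"z":0,"jaw":72},{"wx":0,"wy":0,"wz":0,"x":0,"y":15,"z":0,"jaw":72},{"wx":0,"wy":0,"wz":0,"x":0,"y":15,"z":-1,"jaw":72},{"wx":0,"wy":0,"wz":0,"x":0,"y":0,"z":0,"jaw":72},{"wx":0,"wy":0,"wz":0,"x":0,"y":0,"z":0,"jaw":72},{"wx":0,"wy":0,"wz":0,"x":0,"y":0,"z":0,"jaw":72},{"wx":0,"wy":0,"wz":0,"x":0,"y":0,"z":0,"jaw":72},{"wx":0,"wy":0,"wz":0,"x":0,"y":0,"z":0,"jaw":72}]'
python3 plan.py .482 .008 .055 -0.5
```

```text
clock: 26.6
eef_pos: [0.482, 0.0095, 0.1122]
tool_rot: [-90.0, -0.1, -0.3]
contact_force: [-0.2, 0.9, 0.4]
width: 0.0722
tool d [-0.1 57.2 -1.4] rot [0.0003 0.0031 0.0021] /n [-0.01  7.16 -0.18] [0.     0.0004 0.0003] |pos [0.482  0.0095 0.1122] rot [-90.02  -0.12  -0.32] F [-0.2  0.9  0.4] w 0.0722 t 26.6 j6 -8.9
```

Place C at (.662, 0): shift x ≈ 180, z ≈ −7.

```bash
python3 -m inch '[{"wx":0,"wy":0,"wz":0,"x":0,"y":15,"z":-1,"jaw":72},{"wx":0,"wy":0,"wz":0,"x":0,"y":20,"z":0,"jaw":72},{"wx":0,"wy":0,"wz":0,"x":0,"y":16,"z":0,"jaw":72},{"wx":0,"wy":0,"wz":0,"x":0,"y":6,"z":0,"jaw":72},{"wx":0,"wy":0,"wz":0,"x":0,"y":0,"z":0,"jaw":48},{"wx":0,"wy":0,"wz":0,"x":0,"y":0,"z":0,"jaw":48},{"wx":0,"wy":0,"wz":0,"x":0,"y":0,"z":0,"jaw":48},{"wx":0,"wy":0,"wz":0,"x":0,"y":0,"z":0,"jaw":48}]' 60
python3 -m inch '[{"wx":0,"wy":0,"wz":0,"x":0,"y":0,"z":0,"jaw":48},{"wx":0,"wy":0,"wz":0,"x":0,"y":-10,"z":0,"jaw":48},{"wx":0,"wy":0,"wz":0,"x":0,"y":-15,"z":0,"jaw":48},{"wx":0,"wy":0,"wz":0,"x":0,"y":-20,"z":0,"jaw":48},{"wx":0,"wy":0,"wz":0,"x":0,"y":-20,"z":0,"jaw":48},{"wx":0,"wy":0,"wz":0,"x":0,"y":-20,"z":0,"jaw":48},{"wx":0,"wy":0,"wz":0,"x":0,"y":-20,"z":0,"jaw":48},{"wx":0,"wy":0,"wz":0,"x":0,"y":-5,"z":0,"jaw":48}]'
python3 -m inch '[{"wx":0,"wy":0,"wz":0,"x":15,"y":0,"z":-1,"jaw":48},{"wx":0,"wy":0,"wz":0,"x":24,"y":0,"z":-1,"jaw":48},{"wx":0,"wy":0,"wz":0,"x":29,"y":0,"z":-1,"jaw":48},{"wx":0,"wy":0,"wz":0,"x":29,"y":0,"z":-1,"jaw":48},{"wx":0,"wy":0,"wz":0,"x":29,"y":0,"z":-1,"jaw":48},{"wx":0,"wy":0,"wz":0,"x":25,"y":0,"z":-1,"jaw":48},{"wx":0,"wy":0,"wz":0,"x":19,"y":0,"z":-1,"jaw":48},{"wx":0,"wy":0,"wz":0,"x":10,"y":0,"z":0,"jaw":48}]'
python3 -m inch '[{"wx":0,"wy":0,"wz":0,"x":0,"y":10,"z":0,"jaw":48},{"wx":0,"wy":0,"wz":0,"x":0,"y":15,"z":0,"jaw":48},{"wx":0,"wy":0,"wz":0,"x":0,"y":15,"z":0,"jaw":48},{"wx":0,"wy":0,"wz":0,"x":0,"y":15,"z":0,"jaw":48},{"wx":0,"wy":0,"wz":0,"x":0,"y":0,"z":0,"jaw":48},{"wx":0,"wy":0,"wz":0,"x":0,"y":0,"z":0,"jaw":48},{"wx":0,"wy":0,"wz":0,"x":0,"y":0,"z":0,"jaw":48},{"wx":0,"wy":0,"wz":0,"x":0,"y":0,"z":0,"jaw":48}]'
python3 plan.py .662 .0 .082 -0.4
```

```text
clock: 27.27
eef_pos: [0.4817, 0.0084, 0.0552]
tool_rot: [-90.0, -0.1, -0.3]
contact_force: [-0.3, -0.1, -1.1]
width: 0.0537
clock: 27.93
eef_pos: [0.4834, 0.0081, 0.1687]
tool_rot: [-90.1, -0.4, -0.3]
contact_force: [1.5, -0.6, -0.5]
width: 0.0535
clock: 28.6
eef_pos: [0.6628, 0.0001, 0.1636]
tool_rot: [-90.0, -0.0, -0.4]
contact_force: [0.0, 0.7, -1.6]
width: 0.0537
clock: 29.27
eef_pos: [0.6616, 0.0003, 0.1106]
tool_rot: [-90.0, -0.1, -0.3]
contact_force: [0.9, -1.1, -1.8]
width: 0.0535
tool d [ 0.4 28.6 -0.3] rot [0.0003 0.001  0.0022] /n [ 0.05  3.58 -0.04] [0.     0.0001 0.0003] |pos [6.616e-01 3.000e-04 1.106e-01] rot [-90.01  -0.12  -0.34] F [ 0.9 -1.1 -1.8] w 0.0535 t 29.27 j6 -7.1
```

```bash
python3 -m inch '[{"wx":0,"wy":0,"wz":0,"x":0,"y":8,"z":0,"jaw":48},{"wx":0,"wy":0,"wz":0,"x":0,"y":8,"z":0,"jaw":48},{"wx":0,"wy":0,"wz":0,"x":0,"y":5,"z":0,"jaw":48},{"wx":0,"wy":0,"wz":0,"x":0,"y":3,"z":0,"jaw":48},{"wx":0,"wy":0,"wz":0,"x":0,"y":2,"z":0,"jaw":48},{"wx":0,"wy":0,"wz":0,"x":0,"y":2,"z":0,"jaw":48},{"wx":0,"wy":0,"wz":0,"x":0,"y":0,"z":0,"jaw":48},{"wx":0,"wy":0,"wz":0,"x":0,"y":0,"z":0,"jaw":48}]'
python3 -m inch '[{"wx":0,"wy":0,"wz":0,"x":0,"y":0,"z":0,"jaw":72},{"wx":0,"wy":0,"wz":0,"x":0,"y":0,"z":0,"jaw":72},{"wx":0,"wy":0,"wz":0,"x":0,"y":0,"z":0,"jaw":72},{"wx":0,"wy":0,"wz":0,"x":0,"y":0,"z":0,"jaw":72},{"wx":0,"wy":0,"wz":0,"x":0,"y":-15,"z":0,"jaw":72},{"wx":0,"wy":0,"wz":0,"x":0,"y":-20,"z":0,"jaw":72},{"wx":0,"wy":0,"wz":0,"x":0,"y":-20,"z":0,"jaw":72},{"wx":0,"wy":0,"wz":0,"x":0,"y":-15,"z":0,"jaw":72}]'
python3 -m inch '[{"wx":0,"wy":0,"wz":0,"x":-29.6,"y":0,"z":-12.5,"jaw":72},{"wx":0,"wy":0,"wz":0,"x":-29.6,"y":0,"z":-12.5,"jaw":72},{"wx":0,"wy":0,"wz":0,"x":-29.6,"y":0,"z":-12.5,"jaw":72},{"wx":0,"wy":0,"wz":0,"x":-29.6,"y":0,"z":-12.5,"jaw":72},{"wx":0,"wy":0,"wz":0,"x":-29.6,"y":0,"z":-12.5,"jaw":72},{"wx":0,"wy":0,"wz":0,"x":-29.6,"y":0,"z":-12.5,"jaw":72},{"wx":0,"wy":0,"wz":0,"x":-29.6,"y":0,"z":-12.5,"jaw":72},{"wx":0,"wy":0,"wz":0,"x":-29.6,"y":0,"z":-12.5,"jaw":72}]'
python3 -m inch '[{"wx":0,"wy":-0.1,"wz":0,"x":0,"y":0,"z":0,"jaw":72},{"wx":0,"wy":-0.105,"wz":0,"x":0,"y":0,"z":0,"jaw":72},{"wx":0,"wy":0,"wz":0,"x":0,"y":10,"z":0,"jaw":72},{"wx":0,"wy":0,"wz":0,"x":0,"y":15,"z":0,"jaw":72},{"wx":0,"wy":0,"wz":0,"x":0,"y":15,"z":0,"jaw":72},{"wx":0,"wy":0,"wz":0,"x":0,"y":0,"z":0,"jaw":72},{"wx":0,"wy":0,"wz":0,"x":0,"y":0,"z":0,"jaw":72},{"wx":0,"wy":0,"wz":0,"x":0,"y":0,"z":0,"jaw":72}]'
python3 -c "
from h import *;snap('top','top4');im,d,c=snap('wrist','w8');P=pts('wrist',d,c)
import meas;meas.cartons('top4',.055,.085);meas.cartons('top4',.09,.11)
m=((abs(P[...,2]-.073)<.006)&(P[...,0]<.56)).astype(np.uint8); n,l,s,cc=cv2.connectedComponentsWithStats(m)
for i in range(1,n):
    if s[i,4]>800: q=P[l==i];print('wrist',s[i,4],q.mean(0).round(3),cv2.minAreaRect((q[:,:2]*1000).astype(np.float32)))
"
python3 plan.py .425 -.0985 .055 11.4
```

```text
clock: 29.93
eef_pos: [0.6611, 0.0004, 0.0816]
tool_rot: [-90.0, -0.0, -0.3]
contact_force: [-0.8, -0.5, 0.3]
width: 0.0535
clock: 30.6
eef_pos: [0.6617, 0.0003, 0.1531]
tool_rot: [-90.0, -0.1, -0.3]
contact_force: [1.0, -1.2, 0.5]
width: 0.072
clock: 31.27
eef_pos: [0.4223, -0.0986, 0.1515]
tool_rot: [-90.0, -0.0, -0.3]
contact_force: [0.7, -0.7, 1.5]
width: 0.0717
clock: 31.93
eef_pos: [0.424, -0.0982, 0.1115]
tool_rot: [-90.0, -0.0, 11.4]
contact_force: [-0.2, -0.3, 0.3]
width: 0.0721
px [260. 125.] n 786 mean [664. -16.  68.] z 67 rect c [662.  -2.] size [138. 457.] ang 0.1 hsv [16. 41. 84.]
px [315. 180.] n 136 mean [ 485. -185.   73.] z 73 rect c [ 490. -183.] size [64. 33.] ang 65.2 hsv [ 15.  128.5 144. ]
px [253. 103.] n 407 mean [728.   4. 100.] z 101 rect c [707.   0.] size [ 56. 458.] ang 0.3 hsv [ 16.  37. 124.]
px [197. 125.] n 320 mean [661. 180. 100.] z 100 rect c [662. 180.] size [56. 54.] ang 14.4 hsv [ 14. 128. 152.]
px [226. 124.] n 316 mean [661.  90. 100.] z 100 rect c [662.  90.] size [56. 54.] ang 6.5 hsv [ 14.  129.  150.5]
px [255. 124.] n 317 mean [661.  -1. 100.] z 100 rect c [661.  -1.] size [53. 55.] ang 89.7 hsv [ 14. 129. 149.]
wrist 9426 [ 0.424 -0.098  0.073] ((424.72100830078125, -99.59275817871094), (54.72838592529297, 54.04689407348633), 11.410958290100098)
wrist 1122 [ 0.465 -0.157  0.072] ((465.1366271972656, -161.59133911132812), (51.63454818725586, 14.030718803405762), 12.304489135742188)
tool d [ 0.5 57.1 -0.1] rot [ 0.0011 -0.0003  0.0015] /n [ 0.06  7.14 -0.01] [ 0.0001 -0.      0.0002] |pos [ 0.4244 -0.0985  0.1121] rot [-9.006e+01 -9.000e-02  1.138e+01] F [-0.2  0.1  0.2] w 0.0719 t 32.03 j6 -35.9
```

```bash
python3 -m inch '[{"wx":0,"wy":0,"wz":0,"x":0.4,"y":15,"z":0,"jaw":72},{"wx":0,"wy":0,"wz":0,"x":0,"y":20,"z":0,"jaw":72},{"wx":0,"wy":0,"wz":0,"x":0,"y":16,"z":0,"jaw":72},{"wx":0,"wy":0,"wz":0,"x":0,"y":6,"z":0,"jaw":72},{"wx":0,"wy":0,"wz":0,"x":0,"y":0,"z":0,"jaw":48},{"wx":0,"wy":0,"wz":0,"x":0,"y":0,"z":0,"jaw":48},{"wx":0,"wy":0,"wz":0,"x":0,"y":0,"z":0,"jaw":48},{"wx":0,"wy":0,"wz":0,"x":0,"y":0,"z":0,"jaw":48}]' 60
python3 -m inch '[{"wx":0,"wy":0,"wz":0,"x":0,"y":0,"z":0,"jaw":48},{"wx":0,"wy":0,"wz":0,"x":0,"y":-10,"z":0,"jaw":48},{"wx":0,"wy":0,"wz":0,"x":0,"y":-15,"z":0,"jaw":48},{"wx":0,"wy":0,"wz":0,"x":0,"y":-20,"z":0,"jaw":48},{"wx":0,"wy":0,"wz":0,"x":0,"y":-20,"z":0,"jaw":48},{"wx":0,"wy":0,"wz":0,"x":0,"y":-20,"z":0,"jaw":48},{"wx":0,"wy":0,"wz":0,"x":0,"y":-20,"z":0,"jaw":48},{"wx":0,"wy":0,"wz":0,"x":0,"y":-5,"z":0,"jaw":48}]'
python3 -m inch '[{"wx":0,"wy":0,"wz":0,"x":18,"y":0,"z":-3,"jaw":48},{"wx":0,"wy":0,"wz":0,"x":28,"y":0,"z":-5,"jaw":48},{"wx":0,"wy":0,"wz":0,"x":37,"y":0,"z":-6,"jaw":48},{"wx":0,"wy":0,"wz":0,"x":37,"y":0,"z":-6,"jaw":48},{"wx":0,"wy":0,"wz":0,"x":37,"y":0,"z":-6,"jaw":48},{"wx":0,"wy":0,"wz":0,"x":32,"y":0,"z":-5,"jaw":48},{"wx":0,"wy":0,"wz":0,"x":28,"y":0,"z":-5,"jaw":48},{"wx":0,"wy":0,"wz":0,"x":17.5,"y":0,"z":-2.5,"jaw":48}]'
python3 -m inch '[{"wx":0,"wy":0,"wz":0,"x":0,"y":10,"z":0,"jaw":48},{"wx":0,"wy":0,"wz":0,"x":0,"y":15,"z":0,"jaw":48},{"wx":0,"wy":0,"wz":0,"x":0,"y":15,"z":0,"jaw":48},{"wx":0,"wy":0,"wz":0,"x":0,"y":15,"z":0,"jaw":48},{"wx":0,"wy":0,"wz":0,"x":0,"y":0,"z":0,"jaw":48},{"wx":0,"wy":0,"wz":0,"x":0,"y":0,"z":0,"jaw":48},{"wx":0,"wy":0,"wz":0,"x":0,"y":0,"z":0,"jaw":48},{"wx":0,"wy":0,"wz":0,"x":0,"y":0,"z":0,"jaw":48}]'
python3 plan.py .662 -.090 .082 11.4
```

```text
clock: 32.7
eef_pos: [0.4247, -0.0985, 0.0552]
tool_rot: [-90.1, -0.1, 11.4]
contact_force: [-0.0, -0.3, -1.9]
width: 0.0534
clock: 33.37
eef_pos: [0.4262, -0.0991, 0.1684]
tool_rot: [-90.3, -0.4, 11.4]
contact_force: [0.4, -0.8, -1.0]
width: 0.0534
clock: 34.03
eef_pos: [0.6637, -0.0893, 0.1635]
tool_rot: [-90.0, -0.0, 11.4]
contact_force: [-0.7, -0.5, -0.8]
width: 0.0533
clock: 34.7
eef_pos: [0.6619, -0.0898, 0.1106]
tool_rot: [-90.1, -0.1, 11.4]
contact_force: [-0.0, 0.2, -1.5]
width: 0.0534
tool d [-0.  28.6 -0.2] rot [ 0.0009 -0.0001  0.0019] /n [-0.    3.58 -0.03] [ 0.0001 -0.      0.0002] |pos [ 0.6619 -0.0898  0.1106] rot [-90.05  -0.11  11.4 ] F [-0.   0.2 -1.5] w 0.0534 t 34.7 j6 -26.5
```

```bash
python3 -m inch '[{"wx":0,"wy":0,"wz":0,"x":0,"y":8,"z":0,"jaw":48},{"wx":0,"wy":0,"wz":0,"x":0,"y":8,"z":0,"jaw":48},{"wx":0,"wy":0,"wz":0,"x":0,"y":5,"z":0,"jaw":48},{"wx":0,"wy":0,"wz":0,"x":0,"y":3,"z":0,"jaw":48},{"wx":0,"wy":0,"wz":0,"x":0,"y":2,"z":0,"jaw":48},{"wx":0,"wy":0,"wz":0,"x":0,"y":2,"z":0,"jaw":48},{"wx":0,"wy":0,"wz":0,"x":0,"y":0,"z":0,"jaw":48},{"wx":0,"wy":0,"wz":0,"x":0,"y":0,"z":0,"jaw":48}]'
python3 -m inch '[{"wx":0,"wy":0,"wz":0,"x":0,"y":0,"z":0,"jaw":72},{"wx":0,"wy":0,"wz":0,"x":0,"y":0,"z":0,"jaw":72},{"wx":0,"wy":0,"wz":0,"x":0,"y":0,"z":0,"jaw":72},{"wx":0,"wy":0,"wz":0,"x":0,"y":0,"z":0,"jaw":72},{"wx":0,"wy":0,"wz":0,"x":0,"y":-15,"z":0,"jaw":72},{"wx":0,"wy":0,"wz":0,"x":0,"y":-20,"z":0,"jaw":72},{"wx":0,"wy":0,"wz":0,"x":0,"y":-20,"z":0,"jaw":72},{"wx":0,"wy":0,"wz":0,"x":0,"y":-15,"z":0,"jaw":72}]'
python3 -c "
from h import *;snap('top','top5')
import meas;meas.cartons('top5',.055,.085)"
python3 -m inch '[{"wx":0,"wy":0,"wz":0,"x":-25.5,"y":0,"z":-6.3,"jaw":72},{"wx":0,"wy":0,"wz":0,"x":-25.5,"y":0,"z":-6.3,"jaw":72},{"wx":0,"wy":0,"wz":0,"x":-25.5,"y":0,"z":-6.3,"jaw":72},{"wx":0,"wy":0,"wz":0,"x":-25.5,"y":0,"z":-6.3,"jaw":72},{"wx":0,"wy":0,"wz":0,"x":-25.5,"y":0,"z":-6.3,"jaw":72},{"wx":0,"wy":0,"wz":0,"x":-25.5,"y":0,"z":-6.3,"jaw":72},{"wx":0,"wy":0,"wz":0,"x":-25.5,"y":0,"z":-6.3,"jaw":72},{"wx":0,"wy":-0.033,"wz":0,"x":-25.5,"y":0,"z":-6.3,"jaw":72}]'
python3 -m inch '[{"wx":0,"wy":0,"wz":0,"x":0,"y":0,"z":0,"jaw":72},{"wx":0,"wy":0,"wz":0,"x":0,"y":0,"z":0,"jaw":72},{"wx":0,"wy":0,"wz":0,"x":0,"y":10,"z":0,"jaw":72},{"wx":0,"wy":0,"wz":0,"x":0,"y":15,"z":0,"jaw":72},{"wx":0,"wy":0,"wz":0,"x":0,"y":15,"z":0,"jaw":72},{"wx":0,"wy":0,"wz":0,"x":0,"y":0,"z":0,"jaw":72},{"wx":0,"wy":0,"wz":0,"x":0,"y":0,"z":0,"jaw":72},{"wx":0,"wy":0,"wz":0,"x":0,"y":0,"z":0,"jaw":72}]'
python3 -c "
from h import *;im,d,c=snap('wrist','w9');P=pts('wrist',d,c)
m=((abs(P[...,2]-.073)<.006)&(P[...,0]<.56)).astype(np.uint8); n,l,s,cc=cv2.connectedComponentsWithStats(m)
for i in range(1,n):
    if s[i,4]>800: q=P[l==i];print('wrist',s[i,4],q.mean(0).round(3),cv2.minAreaRect((q[:,:2]*1000).astype(np.float32)))
"
python3 plan.py .472 -.1805 .055 13.2
```

```text
clock: 35.37
eef_pos: [0.6615, -0.0895, 0.0817]
tool_rot: [-90.0, -0.0, 11.4]
contact_force: [-1.2, 0.7, 1.5]
width: 0.0536
clock: 36.03
eef_pos: [0.6624, -0.0898, 0.1544]
tool_rot: [-90.1, -0.2, 11.4]
contact_force: [0.0, -0.8, 1.1]
width: 0.0717
px [324. 129.] n 138 mean [ 648. -218.   66.] z 66 rect c [ 663. -204.] size [ 54. 138.] ang 88.3 hsv [ 17.   36.5 100. ]
px [216. 124.] n 422 mean [669. 122.  68.] z 67 rect c [662.  99.] size [138. 259.] ang 0.3 hsv [18. 41. 72.]
px [313. 185.] n 310 mean [ 471. -179.   73.] z 73 rect c [ 472. -180.] size [54. 55.] ang 12.9 hsv [ 14. 130. 153.]
clock: 36.75
eef_pos: [0.4704, -0.1797, 0.1518]
tool_rot: [-90.0, -0.0, 13.3]
contact_force: [0.4, -0.6, 0.3]
width: 0.0722
clock: 37.42
eef_pos: [0.4723, -0.1791, 0.1115]
tool_rot: [-90.0, -0.0, 13.3]
contact_force: [0.3, 0.2, 0.9]
width: 0.0719
wrist 9488 [ 0.47  -0.18   0.073] ((470.742919921875, -181.70977783203125), (54.75358200073242, 54.64165115356445), 12.784979820251465)
tool d [-0.8 56.9 -1. ] rot [0.001  0.0023 0.0012] /n [-0.1   7.12 -0.12] [0.0001 0.0003 0.0001] |pos [ 0.4725 -0.1793  0.1119] rot [-9.006e+01 -7.000e-02  1.333e+01] F [-0.7 -0.5 -0.3] w 0.0722 t 37.47 j6 -43.9
```

```bash
python3 -m inch '[{"wx":0,"wy":0,"wz":0,"x":-1,"y":15,"z":-1,"jaw":72},{"wx":0,"wy":0,"wz":0,"x":0,"y":20,"z":0,"jaw":72},{"wx":0,"wy":0,"wz":0,"x":0,"y":16,"z":0,"jaw":72},{"wx":0,"wy":0,"wz":0,"x":0,"y":6,"z":0,"jaw":72},{"wx":0,"wy":0,"wz":0,"x":0,"y":0,"z":0,"jaw":48},{"wx":0,"wy":0,"wz":0,"x":0,"y":0,"z":0,"jaw":48},{"wx":0,"wy":0,"wz":0,"x":0,"y":0,"z":0,"jaw":48},{"wx":0,"wy":0,"wz":0,"x":0,"y":0,"z":0,"jaw":48}]' 60
python3 -m inch '[{"wx":0,"wy":0,"wz":0,"x":0,"y":0,"z":0,"jaw":48},{"wx":0,"wy":0,"wz":0,"x":0,"y":-10,"z":0,"jaw":48},{"wx":0,"wy":0,"wz":0,"x":0,"y":-15,"z":0,"jaw":48},{"wx":0,"wy":0,"wz":0,"x":0,"y":-20,"z":0,"jaw":48},{"wx":0,"wy":0,"wz":0,"x":0,"y":-20,"z":0,"jaw":48},{"wx":0,"wy":0,"wz":0,"x":0,"y":-20,"z":0,"jaw":48},{"wx":0,"wy":0,"wz":0,"x":0,"y":-20,"z":0,"jaw":48},{"wx":0,"wy":0,"wz":0,"x":0,"y":-5,"z":0,"jaw":48}]'
python3 -m inch '[{"wx":0,"wy":0,"wz":0,"x":15,"y":0,"z":-3.5,"jaw":48},{"wx":0,"wy":0,"wz":0,"x":24,"y":0,"z":-5.5,"jaw":48},{"wx":0,"wy":0,"wz":0,"x":30,"y":0,"z":-7,"jaw":48},{"wx":0,"wy":0,"wz":0,"x":30,"y":0,"z":-7,"jaw":48},{"wx":0,"wy":0,"wz":0,"x":30,"y":0,"z":-7,"jaw":48},{"wx":0,"wy":0,"wz":0,"x":25,"y":0,"z":-6,"jaw":48},{"wx":0,"wy":0,"wz":0,"x":20,"y":0,"z":-5,"jaw":48},{"wx":0,"wy":0,"wz":0,"x":11,"y":0,"z":-2.5,"jaw":48}]'
python3 -m inch '[{"wx":0,"wy":0,"wz":0,"x":0,"y":10,"z":0,"jaw":48},{"wx":0,"wy":0,"wz":0,"x":0,"y":15,"z":0,"jaw":48},{"wx":0,"wy":0,"wz":0,"x":0,"y":15,"z":0,"jaw":48},{"wx":0,"wy":0,"wz":0,"x":0,"y":15,"z":0,"jaw":48},{"wx":0,"wy":0,"wz":0,"x":0,"y":0,"z":0,"jaw":48},{"wx":0,"wy":0,"wz":0,"x":0,"y":0,"z":0,"jaw":48},{"wx":0,"wy":0,"wz":0,"x":0,"y":0,"z":0,"jaw":48},{"wx":0,"wy":0,"wz":0,"x":0,"y":0,"z":0,"jaw":48}]'
python3 plan.py .662 -.180 .082 13.3
```

```text
clock: 38.13
eef_pos: [0.4714, -0.1808, 0.0553]
tool_rot: [-90.1, -0.1, 13.3]
contact_force: [0.3, 0.3, -1.2]
width: 0.0533
clock: 38.8
eef_pos: [0.4729, -0.1817, 0.1688]
tool_rot: [-90.3, -0.3, 13.3]
contact_force: [0.1, -0.5, -1.8]
width: 0.0529
clock: 39.47
eef_pos: [0.6626, -0.1799, 0.1635]
tool_rot: [-90.0, -0.0, 13.3]
contact_force: [-0.4, -0.1, -3.3]
width: 0.0533
clock: 40.13
eef_pos: [0.6614, -0.1807, 0.1107]
tool_rot: [-90.1, -0.1, 13.3]
contact_force: [0.5, 0.2, -0.7]
width: 0.0535
tool d [ 0.7 28.7  0.6] rot [ 0.0014 -0.0003  0.002 ] /n [0.08 3.59 0.07] [ 0.0002 -0.      0.0003] |pos [ 0.6614 -0.1807  0.1107] rot [-90.08  -0.12  13.28] F [ 0.5  0.2 -0.7] w 0.0535 t 40.13 j6 -35.8
```

```bash
python3 -m inch '[{"wx":0,"wy":0,"wz":0,"x":0,"y":8,"z":0,"jaw":48},{"wx":0,"wy":0,"wz":0,"x":0,"y":8,"z":0,"jaw":48},{"wx":0,"wy":0,"wz":0,"x":0,"y":5,"z":0,"jaw":48},{"wx":0,"wy":0,"wz":0,"x":0,"y":3,"z":0,"jaw":48},{"wx":0,"wy":0,"wz":0,"x":0,"y":2,"z":0,"jaw":48},{"wx":0,"wy":0,"wz":0,"x":0,"y":2,"z":0,"jaw":48},{"wx":0,"wy":0,"wz":0,"x":0,"y":0,"z":0,"jaw":48},{"wx":0,"wy":0,"wz":0,"x":0,"y":0,"z":0,"jaw":48}]'
python3 -m inch '[{"wx":0,"wy":0,"wz":0,"x":0,"y":0,"z":0,"jaw":72},{"wx":0,"wy":0,"wz":0,"x":0,"y":0,"z":0,"jaw":72},{"wx":0,"wy":0,"wz":0,"x":0,"y":0,"z":0,"jaw":72},{"wx":0,"wy":0,"wz":0,"x":0,"y":0,"z":0,"jaw":72},{"wx":0,"wy":0,"wz":0,"x":0,"y":-15,"z":0,"jaw":72},{"wx":0,"wy":0,"wz":0,"x":0,"y":-20,"z":0,"jaw":72},{"wx":0,"wy":0,"wz":0,"x":0,"y":-30,"z":0,"jaw":72},{"wx":0,"wy":0,"wz":0,"x":0,"y":-30,"z":0,"jaw":72}]'
python3 -m inch '[{"wx":0,"wy":0,"wz":0,"x":-30,"y":0,"z":0,"jaw":72},{"wx":0,"wy":0,"wz":0,"x":-30,"y":0,"z":0,"jaw":72},{"wx":0,"wy":0,"wz":0,"x":-30,"y":0,"z":0,"jaw":72},{"wx":0,"wy":0,"wz":0,"x":-30,"y":0,"z":0,"jaw":72},{"wx":0,"wy":0,"wz":0,"x":-30,"y":0,"z":0,"jaw":72},{"wx":0,"wy":0,"wz":0,"x":-30,"y":0,"z":0,"jaw":72},{"wx":0,"wy":0,"wz":0,"x":0,"y":0,"z":0,"jaw":72},{"wx":0,"wy":0,"wz":0,"x":0,"y":0,"z":0,"jaw":72}]'
python3 -c "
from h import *;snap('top','top6')
import meas;meas.cartons('top6',.055,.088);meas.cartons('top6',.09,.11)"
python3 plan.py .4688 .3676 .18 5
```

```text
clock: 40.8
eef_pos: [0.6608, -0.1802, 0.0817]
tool_rot: [-90.0, -0.0, 13.3]
contact_force: [-0.3, 0.5, 0.6]
width: 0.0534
clock: 41.47
eef_pos: [0.6601, -0.18, 0.1773]
tool_rot: [-89.9, 0.1, 13.3]
contact_force: [0.4, -0.4, -0.7]
width: 0.072
clock: 42.13
eef_pos: [0.4848, -0.2221, 0.1775]
tool_rot: [-90.1, -0.1, 13.2]
contact_force: [-1.0, -0.1, 0.7]
width: 0.0718
px [257. 124.] n 855 mean [667.  -6.  69.] z 67 rect c [662.  -0.] size [138. 459.] ang 0.2 hsv [16. 45. 80.]
px [254. 103.] n 414 mean [728.   3. 100.] z 101 rect c [707.  -0.] size [ 56. 458.] ang 0.2 hsv [ 16.  37. 129.]
px [284. 123.] n 316 mean [662. -90. 100.] z 100 rect c [662. -90.] size [55. 54.] ang 10.4 hsv [ 14.  131.  153.5]
px [313. 123.] n 318 mean [ 661. -179.  100.] z 100 rect c [ 661. -180.] size [55. 55.] ang 13.1 hsv [ 14. 132. 154.]
px [197. 125.] n 317 mean [661. 180. 100.] z 100 rect c [662. 180.] size [55. 54.] ang 15.0 hsv [ 14. 127. 159.]
px [226. 124.] n 316 mean [661.  90. 100.] z 100 rect c [662.  91.] size [55. 54.] ang 6.8 hsv [ 14. 129. 156.]
px [255. 124.] n 317 mean [661.  -1. 100.] z 100 rect c [661.  -1.] size [55. 53.] ang 0.1 hsv [ 14. 130. 155.]
tool d [118.2  -3.  578. ] rot [0.0015 0.1437 0.0023] /n [14.78 -0.38 72.25] [0.0002 0.018  0.0003] |pos [ 0.486  -0.2221  0.1777] rot [-90.1   -0.12  13.23] F [-0.1 -0.4  0.1] w 0.0718 t 42.18 j6 -47.1
```

View pics/top6.png

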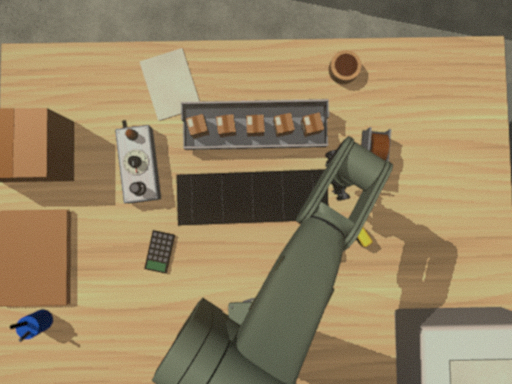

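All five cartons sit flat in the rack (tops at z=0.100 m) and the mat is empty. Closing the fingers and going to push the light knob home.

```bash
python3 -m inch '[{"wx":0,"wy":0,"wz":0,"x":4,"y":0,"z":20,"jaw":0},{"wx":0,"wy":0,"wz":0,"x":7.5,"y":0,"z":36,"jaw":0},{"wx":0,"wy":0,"wz":0,"x":7.5,"y":0,"z":37,"jaw":0},{"wx":0,"wy":0,"wz":0,"x":7.5,"y":0,"z":37,"jaw":0},{"wx":0,"wy":0,"wz":0,"x":7.5,"y":0,"z":37,"jaw":0},{"wx":0,"wy":0,"wz":0,"x":7.5,"y":0,"z":37,"jaw":0},{"wx":0,"wy":0,"wz":0,"x":7.5,"y":0,"z":37,"jaw":0},{"wx":0,"wy":0,"wz":0,"x":7.5,"y":0,"z":37,"jaw":0}]' 40
python3 -m inch '[{"wx":0,"wy":0,"wz":0,"x":7.5,"y":0,"z":37,"jaw":0},{"wx":0,"wy":0,"wz":0,"x":7.5,"y":0,"z":37,"jaw":0},{"wx":0,"wy":0,"wz":0,"x":7.5,"y":0,"z":37,"jaw":0},{"wx":0,"wy":0,"wz":0,"x":7.5,"y":0,"z":37,"jaw":0},{"wx":0,"wy":0,"wz":0,"x":7.5,"y":0,"z":37,"jaw":0},{"wx":0,"wy":0,"wz":0,"x":7.5,"y":0,"z":37,"jaw":0},{"wx":0,"wy":0,"wz":0,"x":7.5,"y":0,"z":37,"jaw":0},{"wx":0,"wy":0,"wz":0,"x":7.5,"y":0,"z":37,"jaw":0}]'
python3 -m inch '[{"wx":0,"wy":0,"wz":0,"x":0,"y":0,"z":0,"jaw":0},{"wx":0,"wy":0,"wz":0,"x":0,"y":0,"z":0,"jaw":0},{"wx":0,"wy":0,"wz":0,"x":0,"y":0,"z":0,"jaw":0},{"wx":0,"wy":0,"wz":0,"x":0,"y":0,"z":0,"jaw":0},{"wx":0,"wy":0,"wz":0,"x":0,"y":0,"z":0,"jaw":0},{"wx":0,"wy":0,"wz":0,"x":0,"y":0,"z":0,"jaw":0},{"wx":0,"wy":0,"wz":0,"x":0,"y":0,"z":0,"jaw":0},{"wx":0,"wy":0,"wz":0,"x":0,"y":0,"z":0,"jaw":0}]'
python3 plan.py .4688 .3676 .145 13.2
```

```text
clock: 42.85
eef_pos: [0.4779, 0.0645, 0.1774]
tool_rot: [-90.0, -0.2, 13.3]
contact_force: [0.9, -0.6, 0.3]
width: -0.0002
clock: 43.52
eef_pos: [0.4672, 0.3675, 0.1772]
tool_rot: [-90.0, -0.1, 13.4]
contact_force: [0.5, -1.1, -0.1]
width: 0.0002
clock: 44.18
eef_pos: [0.4672, 0.3631, 0.1764]
tool_rot: [-90.0, -0.0, 13.2]
contact_force: [-0.6, -0.2, 1.1]
width: 0.0002
tool d [ 2.6 31.4  4. ] rot [-0.      0.0003  0.0001] /n [0.32 3.93 0.51] [-0.  0.  0.] |pos [0.4672 0.3631 0.1764] rot [-9.000e+01 -1.000e-02  1.322e+01] F [-0.6 -0.2  1.1] w 0.0002 t 44.18 j6 16.3
```

```bash
python3 -m inch '[{"wx":0,"wy":0,"wz":0,"x":2.5,"y":10,"z":4,"jaw":0},{"wx":0,"wy":0,"wz":0,"x":0,"y":15,"z":0,"jaw":0},{"wx":0,"wy":0,"wz":0,"x":0,"y":10,"z":0,"jaw":0},{"wx":0,"wy":0,"wz":0,"x":0,"y":4,"z":0,"jaw":0},{"wx":0,"wy":0,"wz":0,"x":0,"y":4,"z":0,"jaw":0},{"wx":0,"wy":0,"wz":0,"x":0,"y":4,"z":0,"jaw":0},{"wx":0,"wy":0,"wz":0,"x":0,"y":0,"z":0,"jaw":0},{"wx":0,"wy":0,"wz":0,"x":0,"y":0,"z":0,"jaw":0}]'
python3 -m inch '[{"wx":0,"wy":0,"wz":0,"x":0,"y":3,"z":0,"jaw":0},{"wx":0,"wy":0,"wz":0,"x":0,"y":3,"z":0,"jaw":0},{"wx":0,"wy":0,"wz":0,"x":0,"y":2,"z":0,"jaw":0},{"wx":0,"wy":0,"wz":0,"x":0,"y":1,"z":0,"jaw":0},{"wx":0,"wy":0,"wz":0,"x":0,"y":0,"z":0,"jaw":0},{"wx":0,"wy":0,"wz":0,"x":0,"y":0,"z":0,"jaw":0},{"wx":0,"wy":0,"wz":0,"x":0,"y":0,"z":0,"jaw":0},{"wx":0,"wy":0,"wz":0,"x":0,"y":0,"z":0,"jaw":0}]'
python3 -m inch '[{"wx":0,"wy":0,"wz":0,"x":0,"y":-10,"z":0,"jaw":0},{"wx":0,"wy":0,"wz":0,"x":0,"y":-25,"z":0,"jaw":0},{"wx":0,"wy":0,"wz":0,"x":0,"y":-30,"z":0,"jaw":0},{"wx":0,"wy":0,"wz":0,"x":0,"y":-30,"z":0,"jaw":0},{"wx":0,"wy":0,"wz":0,"x":0,"y":0,"z":-30,"jaw":0},{"wx":0,"wy":0,"wz":0,"x":0,"y":0,"z":-30,"jaw":0},{"wx":0,"wy":0,"wz":0,"x":0,"y":0,"z":-30,"jaw":0},{"wx":0,"wy":0,"wz":0,"x":0,"y":0,"z":0,"jaw":0}]'
python3 - <<'E'
from h import *
im,d,c=snap('top','top7'); P=pts('top',d,c)
q=P[175:200,125:152].reshape(-1,3); k=q[(q[:,2]>.085)&(q[:,2]<.13)]; print(np.median(k,0),np.percentile(k[:,2],90))
import meas;meas.cartons('top7',.09,.11)
w=snap('scene','scene1')[0]; cv2.imwrite('pics/crop.png',cv2.resize(w[70:330,60:430],None,fx=2,fy=2))
E
```

```text
clock: 44.85
eef_pos: [0.4687, 0.3684, 0.1293]
tool_rot: [-90.0, -0.0, 13.3]
contact_force: [-0.3, -0.1, 1.3]
width: -0.0001
clock: 45.52
eef_pos: [0.4686, 0.3683, 0.1204]
tool_rot: [-90.0, -0.0, 13.3]
contact_force: [-0.0, 0.0, 1.2]
width: 0.0001
clock: 46.18
eef_pos: [0.4905, 0.2766, 0.2166]
tool_rot: [-90.1, -0.1, 13.1]
contact_force: [0.4, 0.8, -1.0]
width: 0.0002
[0.46293031 0.36849668 0.09418561] 0.09700461124266058
px [254. 103.] n 425 mean [728.   2. 100.] z 100 rect c [707.  -0.] size [ 56. 458.] ang 0.0 hsv [ 16.  38. 130.]
px [284. 123.] n 314 mean [661. -90. 100.] z 100 rect c [662. -90.] size [55. 54.] ang 10.5 hsv [ 14. 131. 155.]
px [313. 123.] n 317 mean [ 661. -180.  100.] z 100 rect c [ 662. -180.] size [56. 54.] ang 13.2 hsv [ 14. 132. 156.]
px [197. 125.] n 318 mean [661. 180. 101.] z 101 rect c [662. 180.] size [56. 54.] ang 15.1 hsv [ 14. 127. 159.]
px [226. 124.] n 316 mean [661.  91. 100.] z 100 rect c [662.  91.] size [55. 54.] ang 7.1 hsv [ 14. 130. 158.]
px [255. 124.] n 314 mean [661.  -1. 100.] z 100 rect c [662.  -1.] size [53. 56.] ang 89.6 hsv [ 14.  130.  156.5]
```

View pics/crop.png

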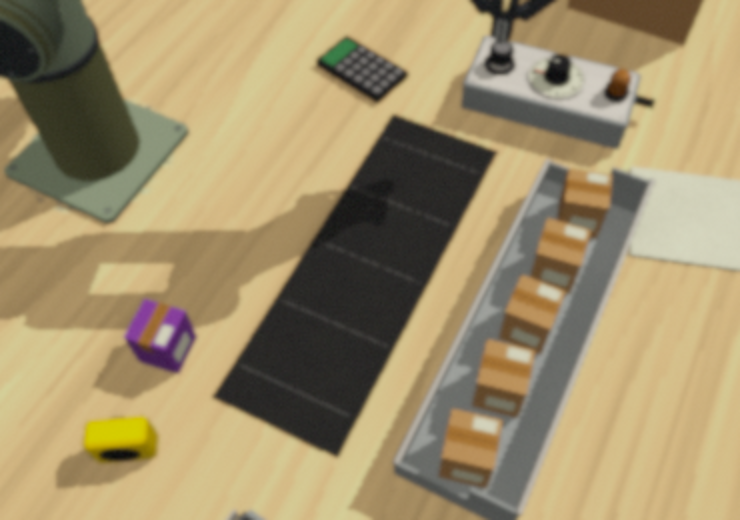

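Run:
```python
from h import *
im,d,c=snap('wrist','w10'); P=pts('wrist',d,c)
m=(np.hypot(P[...,0]-.4688,P[...,1]-.3676)<.012)&(P[...,2]>.05); q=P[m]; print(len(q),np.percentile(q[:,2],[10,50,90]).round(4))
o=monitor.get_obs(); print(o['clock'],o['eef_pos'],o['contact_force'])
```

```text
947 [0.094  0.0948 0.0958]
46.3333 [0.48934733 0.28075502 0.21606537] [-0.19445583  0.24837231 -0.17427781]
```

View pics/w10.png

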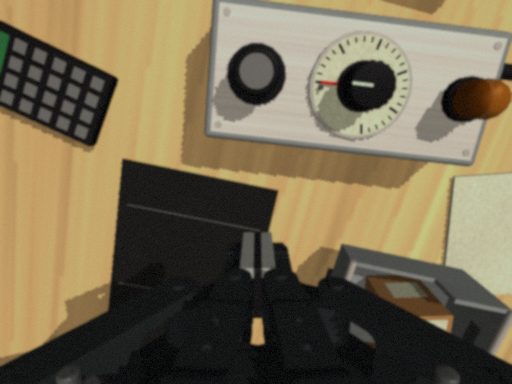

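```bash
python3 -c "
from plant import job;print(job.hand_in())"
```

```text
the job is handed in; nothing more can be done
None
```

The job is done and handed in at 46 s of the 210 s allowed; the hand-in itself reports no verdict. I pulled the light knob out, turned the tally from about 3.87 rad back to its zero stop, and placed all five cartons in the rack. Then I pushed the light knob home and moved the arm clear.

- **Light knob on:** after the pull its top measured 0.110 m high, against 0.094 m when home.
- **Tally:** torque jumped to 0.7 N m at the stop, and the pointer still sits on the dotted zero tick in the last picture.
- **Cartons:** all five are upright on the rack floor with their tops at 0.100–0.101 m. They stand at about x = 0.662 m and y = ±0.18, ±0.09 and 0 m, within 1 mm of plan.
- **Light knob home:** its top reads 0.0948 m from the wrist camera, about 0.6 mm above the home reading at the start. An earlier overhead reading was less clean (median 0.094 m, upper values to 0.097 m), so I confirmed it with the wrist camera.
- **Everything else:** I never reached near the calculator, the tape measure or the purple carton. They look untouched in the last pictures, though I did not measure their positions again.

I saw no carton get knocked and no grip slip. No check failed.

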